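# Fetch the crucible from behind the supplies

### The job

The small white crucible stands hemmed in at the back of the steel rack. Clear the three supply containers (jar, can, bottle) standing around it onto the empty black mat so that all three stand there, then set the crucible upright in the middle of the white soldering board, and finally put each container back on the very spot where it stood (to within about a centimetre). Never tip any of them over, and leave the footed steel flux bowl where it is.

Things in the scene. Friction and masses are not known exactly. Their poses are not given: they have to be found in the camera images.
- jar: Round white plastic supply jar with a flat grey lid (the top 24 mm), a plain upright cylinder 48 mm in diameter throughout and 96 mm tall; about 0.16 kg. Origin: centre of its underside, z up. Stands on the rack. Grip it near the top (about 20 mm below it), so the gripper clears the neighbours.
- can: Square steel can, 44 x 44 mm, its body 92 mm tall, with a black screw cap 24 mm in diameter and 12 mm tall on top (104 mm in all); about 0.22 kg. Origin: centre of its underside, z up, x and y square to its faces. Its faces are within 0.25 rad of parallel to the rack's sides. Stands on the rack. Grip across two faces near the top of the body (about 75 mm up).
- bottle: Round amber glass bottle, 46 mm in diameter up to 64 mm height, a shoulder narrowing to 28 mm at 76 mm height, then a white cylindrical cap 30 mm in diameter from 76 to 106 mm (its top); about 0.20 kg. Origin: centre of its underside, z up. Stands on the rack. Grip it by the cap (about 95 mm up).
- crucible: Small white ceramic melting cup, straight sided, 40 mm outer diameter, 32 mm tall, wall 4 mm, open at the top; about 0.05 kg. Origin: centre of its underside, z up. Stands at the back of the rack in the midst of the three containers. It can be gripped across its outside from above once they are cleared.
- rack: Fixed steel rack, 170 mm (x) by 210 mm (y); floor 5 mm above the table, rim 10 mm high, a plate 45 mm high along the back (+x). Origin: centre of its underside, on the table. In its frame the crucible is near (35, 0) mm, the containers near (-30, 0), (23, 60), (23, -60) mm in any order, some mm off. A brass cap 24 mm wide, 14 mm high lies in its front left corner.
- mat: Fixed flat black rubber mat, 260 mm (its x) by 120 mm (its y), 4 mm thick, empty at the start; the side area. Origin: centre of its underside on the table. It lies to the left or to the right of the rack.
- solder_tray: Fixed aluminium tray, 250 mm (its x) by 170 mm (its y), rim 18 mm high, filled with white pebbles up to 21 mm high, with a white honeycomb soldering board in its middle: 130 mm (x) by 100 mm (y), flat top 30 mm above the table. Origin: on the table under the centre of the board, z up. It lies on the other side of the rack from the mat.
- flux_bowl: Footed steel bowl, 68 mm across and 45 mm tall, standing loose on the table beyond the rack to the left; to be left alone. Origin: centre of its underside.

How it is judged:
On the way, in this order (a step that is already met when the one before it is completed fails the run):
1. the jar, the can and the bottle all stand released on the black mat (x of jar in the frame of mat between -0.125 and 0.125 m and y of jar in the frame of mat between -0.055 and 0.055 m and z of each of jar, can, bottle in the frame of mat below 0.01 m and angle between each of jar, can, bottle's own z axis and vertical below 0.15 rad and linear speed of each of jar, can, bottle below 0.05 m/s and contact force between each of jar, can, bottle and the fingers below 0.1 N and x of can in the frame of mat between -0.125 and 0.125 m and y of can in the frame of mat between -0.055 and 0.055 m and x of bottle in the frame of mat between -0.125 and 0.125 m and y of bottle in the frame of mat between -0.055 and 0.055 m), for 0.2 s.
2. the crucible stands released in the middle of the soldering board, with the three containers still off the rack (horizontal distance between crucible and solder_tray below 0.015 m and z of crucible in the frame of solder_tray between 0.026 and 0.036 m and angle between crucible's own z axis and vertical below 0.12 rad and linear speed of crucible below 0.03 m/s and contact force between crucible and the fingers below 0.1 N and distance of each of jar, can, bottle from where it was at the start of the episode above 0.1 m), for 0.2 s.
At the end, for the whole second after the job is handed in: The crucible stands upright and at rest on the soldering board within 15 mm of its centre, and the jar, the can and the bottle each stand upright, released and at rest within 15 mm of where they stood at the start (horizontal distance between crucible and solder_tray below 0.015 m and z of crucible in the frame of solder_tray between 0.026 and 0.036 m and angle between crucible's own z axis and vertical below 0.12 rad and linear speed of each of crucible, jar, can, bottle below 0.03 m/s and contact force between each of crucible, jar, can, bottle and the fingers below 0.1 N and distance of each of jar, can, bottle from where it was at the start of the episode below 0.015 m and angle between each of jar, can, bottle's own z axis and vertical below 0.1 rad); the robot touches nothing.
It fails at once if a container or the crucible is tipped by more than about 45 degrees (angle between any of jar, can, bottle, crucible's own z axis and vertical above 0.8 rad).
It fails at once if the flux bowl is shifted by more than 20 mm (distance of flux_bowl from where it was at the start of the episode above 0.02 m).
It also fails if it takes over 144 s, if anything falls off the work surface, if the arm or the gripper's body presses on something with over 40 N, if the wrist force passes 120 N, or if a joint passes its speed limit or range.

### The arm

A 6-joint arm with a two-finger parallel gripper is mounted at the origin on the work surface. World frame = base frame: x ahead of the robot, y to its left, z up, the work surface at z = 0. Lengths are in m, angles in rad, forces in N, time in s.
With the tool pointing down it reaches from about 0.375 to 0.9 m from the base axis. Payload 3.1 kg.
Tool frame: the origin (TCP) lies on the centre line of the jaws, within the pads' length; the fingertips stand 14 mm ahead of it and the grasp point (between the pads) lies 5 mm behind it; z points along the fingers, y is the line along which they close (so a half turn about z gives the same grasp; the last joint's range is limited). The gripper opens to 87 mm and grips with 3 to 60 N. Pads are 19 mm wide; open, the fingers measure 117 mm over their backs; the gripper's body (75 mm by 190 mm) begins 51 mm behind the grasp point.
Start: joints at [-1.357, 0.527, 1.433, -0, 1.181, -0.178], TCP at [0.239, -0.578, 0.237] pointing down, gripper open.
Joint ranges: [-3.08, 3.08], [-0.75, 2.2], [0.22, 2.44], [-1.43, 4.57], [0, 2.65], [-2.85, 2.85]. Speed limits (rad/s): [2.79, 2.79, 3.14, 3.14, 3.14, 3.14].

### API

Orientations are given as a unit quaternion [x, y, z, w].
In Python, from rig import robot gives the robot as it stands.
- The arm moves only by the tool move_arm, never from a script. Its argument "commands" is a list of rows, each an object with "hand": the finger opening in cm, from 0 to 8.7; "travel": the shift along the tool's x, y, z in cm, a list of three; "twist": the turn, a rotation vector about the tool's x, y, z in degrees, a list of three. In form: [{"hand": hand, "travel": [dx, dy, dz], "twist": [wx, wy, wz]}, ...]. A call has 1 to 5 rows; each row shifts and turns the commanded pose from where the row before left it, along the tool's axes as they then stand; what a row does not reach is not made up. A row lasts 1/12 s, in which the tool goes at most 41.7 mm and 7.16 degrees, less where a joint would pass 70% of its speed; a pose out of reach is approached as far as the arm can. A call is refused whole if a number of a shift passes 4.17 or a number of a turn 7.16, either way. A call with a gripper value outside its range is refused whole. The fingers move at their own pace and stop on an object; "force" is the grip in N (left out, the last holds). Time passes only in rows, so rows that do not move let the fingers close. It gives the time, the measured TCP pose, the force, the opening and the grip force at its end, in the units of the state.
- robot.get_obs(): the state, without advancing time (a new reading comes with each control period).
- robot.camera(name): name is "scene" or "top"; returns a dict with "frame" (384x512x3 uint8, red, green, blue), "fov_y" (degrees; the focal length in pixels is half the picture's height over the tangent of half this angle, whatever the lens; pixels are square), "cx", "cy" (the principal point, pixels), "extrinsics" (4x4, takes a point from camera to world coordinates). Camera axes: x right, y down, z forward; pixel columns grow to the right and rows downward; lengths in m; the calibration is good to about 2 mm. A picture is of the moment at which its call begins. There is no depth.
- robot.hand_in(): hands the job in; it is judged then, once.
The state is a dict: "time": time; "q": joint angles; "joint_velocities": joint speeds; "joint_torque": joint torques, N m; "position": TCP position; "tool_rot": TCP orientation; "ft_force": force on the tool from outside, world axes, zero at the start; "moment": the same for the moment, N m; "grip_width": finger opening in m; "grip_force": force on a finger pad.
Only numpy, scipy, OpenCV 4.12 (cv2) and the standard library are available. Lean on these libraries where they do the work, as an engineer would, in place of code of your own. Each camera call takes 0.05 s, during which the arm holds its last target. There are 200 camera calls.

## Working session

There is one attempt and no reset: what is moved stays moved. The work goes in short steps, Python scripts to look and compute and a tool call to move; the robot and the scene stay as the last step left them, time stands still between calls to the robot, and variables do not carry over. Pictures are saved under pics/ and viewed, at most 14 in all, crops included, and the job is handed in when it is done.

Besides the shell and the picture viewer there is one more tool, called after "Call:" as name([rows], argument=value, ...), one row to a line, values as JSON. move_arm: Moves the arm, as the interface text tells. Its arguments: {"type":"object","properties":{"commands":{"type":"array"},"force":{"type":"number"}},"required":["commands"]}

```bash
ls; mkdir -p pics; python3 - <<'E'
from rig import robot
import cv2
for n in ("scene","top"):
    c=robot.camera(n); cv2.imwrite(f"pics/{n}0.png",c["frame"][:,:,::-1]); print(n,c["fov_y"],c["cx"],c["cy"],c["extrinsics"])
o=robot.get_obs(); print(o["time"],o["position"],o["tool_rot"],o["grip_width"])
E
```

```text
pics
scene 52.42588706877623 256.51010657641854 194.75925957700275 [[ 0.62355137  0.5240418  -0.58014126  1.10309475]
 [ 0.78158065 -0.40101232  0.47782926 -0.4069797 ]
 [ 0.01775871 -0.75137827 -0.65963272  0.63210594]
 [ 0.          0.          0.          1.        ]]
top 48.26892346646651 252.84808907227108 189.83698011119083 [[ 0.02470652 -0.98910236  0.14514172  0.43652819]
 [-0.9994479  -0.02121249  0.02557197 -0.00729973]
 [-0.02221448 -0.14569338 -0.98908036  1.07934817]
 [ 0.          0.          0.          1.        ]]
0.1 [ 0.23856333 -0.57697991  0.23566015] [ 9.80873395e-01  1.94644245e-01 -1.01176622e-05 -1.00038312e-03] 0.08697406933703182
```

View pics/scene0.png

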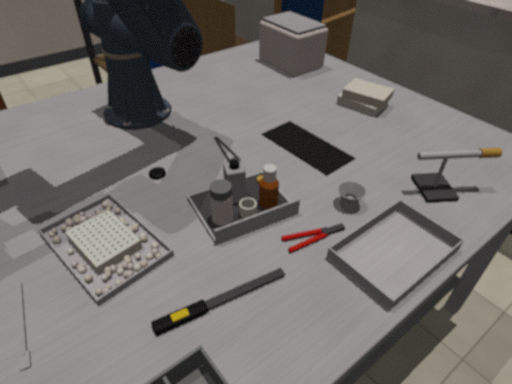

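View pics/top0.png

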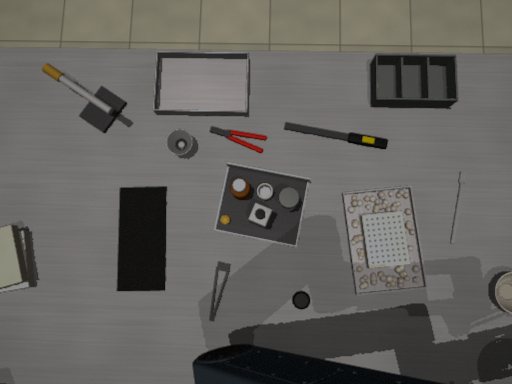

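The scene camera shows the jar, can, bottle and crucible in the rack around (245,200). In the top view the rack is at about (262,205), the mat at (142,239) to its left (+y), and the tray at (384,240) to its right. I'll enlarge these.

```bash
python3 - <<'E'
import cv2
t=cv2.imread("pics/top0.png"); s=cv2.imread("pics/scene0.png")
def crop(im,x,y,w,h,k,n):
    c=cv2.resize(im[y:y+h,x:x+w],None,fx=k,fy=k,interpolation=cv2.INTER_CUBIC)
    c=cv2.convertScaleAbs(c,alpha=1.5,beta=15)
    for i in range(0,w,10): cv2.putText(c,str(x+i),(i*k,8),0,.3,(0,255,255)); cv2.line(c,(i*k,10),(i*k,16),(0,255,255))
    for j in range(0,h,10): cv2.putText(c,str(y+j),(0,j*k+3),0,.3,(0,255,255)); cv2.line(c,(20,j*k),(26,j*k),(0,255,255))
    cv2.imwrite(n,c)
crop(t,210,158,105,92,6,"pics/t_rack.png")
crop(s,182,150,120,90,6,"pics/s_rack.png")
crop(t,110,175,320,125,2,"pics/t_wide.png")
E
```

```text
(no output)
```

View pics/t_rack.png

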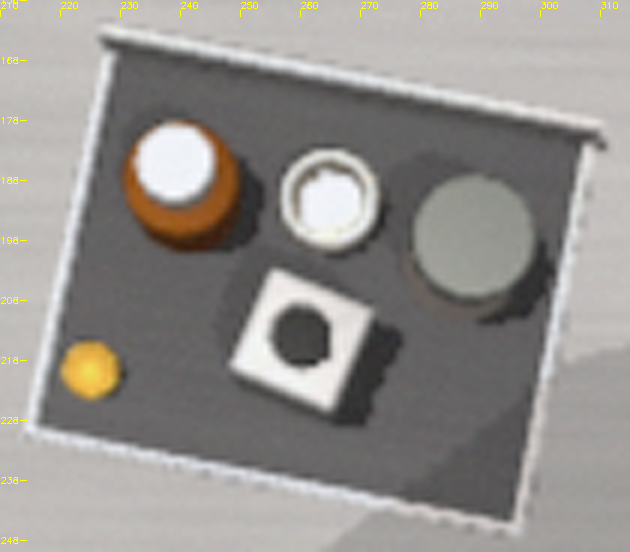

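View pics/s_rack.png

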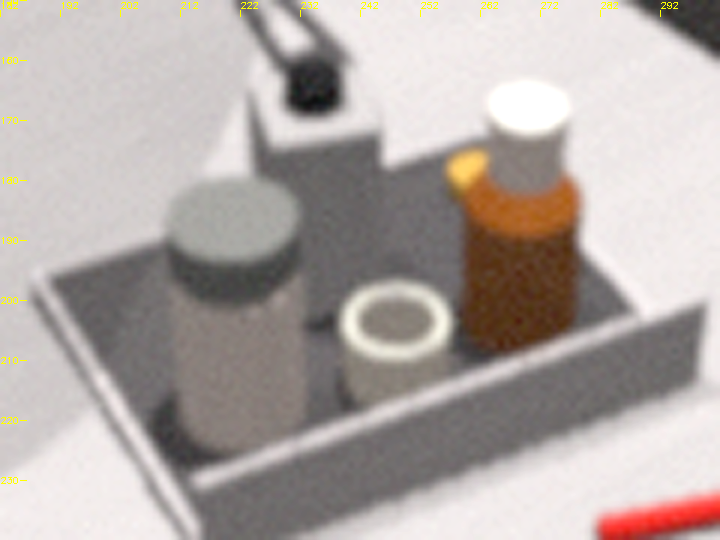

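View pics/t_wide.png

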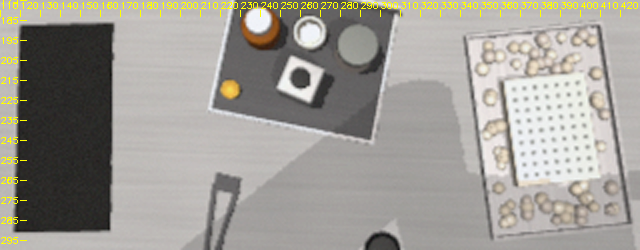

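The crops give clear lid, cap and rim centres. In the top view they are: jar (288.6,196.9), bottle cap (238.8,184.8), can cap (259.8,213.4), crucible rim (264.6,190.9). In the scene view they are: jar (220.4,186.1), bottle (269.6,167.4), can cap (233.8,160.9), crucible (247.6,203.1).

```bash
cat > geo.py <<'E'
import numpy as np
C={"scene":(52.42588706877623,256.51010657641854,194.75925957700275,[[0.62355137,0.5240418,-0.58014126,1.10309475],[0.78158065,-0.40101232,0.47782926,-0.4069797],[0.01775871,-0.75137827,-0.65963272,0.63210594]]),
"top":(48.26892346646651,252.84808907227108,189.83698011119083,[[0.02470652,-0.98910236,0.14514172,0.43652819],[-0.9994479,-0.02121249,0.02557197,-0.00729973],[-0.02221448,-0.14569338,-0.98908036,1.07934817]])}
def ray(n,u,v):
    f,cx,cy,E=C[n];E=np.array(E);f=192/np.tan(np.radians(f/2))
    return E[:,3],E[:,:3]@np.array([(u-cx)/f,(v-cy)/f,1])
def onz(n,u,v,z):
    o,d=ray(n,u,v);return (o+d*(z-o[2])/d[2])[:2]
E
python3 - <<'E'
from geo import *
np.set_printoptions(precision=4,suppress=True)
P={"jar":(288.6,196.9,220.4,186.1,.101),"bottle":(238.75,184.75,269.6,167.4,.111),"can":(259.75,213.4,233.75,160.9,.109),"cru":(264.6,190.9,247.6,203.1,.037)}
for k,(a,b,c,d,z) in P.items(): print(k,onz("top",a,b,z),onz("scene",c,d,z))
g=lambda x,y:(210+(x+.5)/6-.5,158+(y+.5)/6-.5)
cc=np.array([onz("top",*g(*p),.097) for p in [(274,268),(374,310),(333,412),(231,366)]]);print("can",cc,cc.mean(0))
e=np.roll(cc,-1,0)-cc;print(np.hypot(*e.T),np.degrees(np.arctan2(e[:,1],e[:,0])))
fl,fr=onz("top",*g(34,430),.01),onz("top",*g(517,530),.01);bl,br=onz("top",*g(107,38),.045),onz("top",*g(603,132),.045)
print("rack",fl,fr,bl,br,np.hypot(*(fl-fr)),np.hypot(*(bl-br)),np.hypot(*(bl-fl)),np.degrees(np.arctan2(*(bl-fl)[::-1])),np.degrees(np.arctan2(*(fl-fr)[::-1])))
h=lambda x,y:(110+(x+.5)/2-.5,175+(y+.5)/2-.5)
for n,z,q in (("board",.03,[(503,79),(583,73),(602,178),(518,186)]),("mat",.004,[(20,25),(112,23),(111,231),(15,231)])):
    m=np.array([onz("top",*h(*p),z) for p in q]);e=np.roll(m,-1,0)-m
    print(n,m,m.mean(0),np.hypot(*e.T),np.degrees(np.arctan2(e[:,1],e[:,0])))
print("bowl",onz("top",180,143,.045))
from scipy.spatial.transform import Rotation as R
from rig import robot
print(R.from_quat(robot.get_obs()["tool_rot"]).as_matrix())
E
```

```text
jar [ 0.5655 -0.0646] [ 0.5679 -0.0656]
bottle [0.5897 0.0503] [0.5909 0.0504]
can [0.5252 0.0008] [0.5215 0.0033]
cru [ 0.5875 -0.0093] [ 0.5898 -0.0097]
can [[ 0.5519  0.0118]
 [ 0.5365 -0.0269]
 [ 0.4971 -0.012 ]
 [ 0.5138  0.0274]] [0.5248 0.0001]
[0.0416 0.0421 0.0427 0.0411] [-111.6308  159.2758   67.0646  -22.2043]
rack [0.4921 0.1117] [ 0.4558 -0.0891] [0.6515 0.0837] [ 0.6166 -0.1197] 0.2040023462710452 0.2064063981488802 0.16186509979721433 -9.933179387715606 79.73782901735898
board [[ 0.536  -0.2463]
 [ 0.5455 -0.3434]
 [ 0.4197 -0.3628]
 [ 0.4078 -0.2627]] [ 0.4772 -0.3038] [0.0976 0.1272 0.1008 0.1292] [ -84.3868 -171.2405   96.825     7.2638]
mat [[0.5937 0.361 ]
 [0.5988 0.243 ]
 [0.3398 0.2301]
 [0.3366 0.3492]] [0.4672 0.2958] [0.1181 0.2594 0.1191 0.2574] [ -87.5271 -177.1526   91.5231    2.6434]
bowl [0.7023 0.2037]
[[ 0.9242  0.3818 -0.0004]
 [ 0.3818 -0.9242  0.002 ]
 [ 0.0004 -0.002  -1.    ]]
```

Call:
move_arm([
  {"hand": 6.5,"travel": [0,0,0],"twist": [0,0,-6.5]},
  {"hand": 6.5,"travel": [0,0,0],"twist": [0,0,-6.5]},
  {"hand": 6.5,"travel": [0,0,0],"twist": [0,0,-6.5]},
  {"hand": 6.5,"travel": [0,0,0],"twist": [0,0,-6.5]},
  {"hand": 6.5,"travel": [0,0,0],"twist": [0,0,-6.5]},
])

```text
time: 0.52
position: [0.2386, -0.5772, 0.2359]
tool_rot: [0.886, 0.464, 0.0, -0.001]
ft_force: [-0.6, -0.6, 0.8]
grip_width: 0.0673
grip_force: 0.0
```

Call:
move_arm([
  {"hand": 6.5,"travel": [0,0,0],"twist": [0,0,-6.5]},
  {"hand": 6.5,"travel": [0,0,0],"twist": [0,0,-6.6]},
  {"hand": 6.5,"travel": [0,0,0],"twist": [0,0,0]},
])

```text
time: 0.77
position: [0.2386, -0.5772, 0.236]
tool_rot: [0.828, 0.56, 0.0, -0.001]
ft_force: [-0.6, -0.2, 0.6]
grip_width: 0.0655
grip_force: 0.0
```

```bash
cat > go.py <<'E'
import sys,numpy as np
from rig import robot
from scipy.spatial.transform import Rotation as R
o=robot.get_obs();M=R.from_quat(o["tool_rot"]).as_matrix();p=np.array(o["position"])
y=np.degrees(np.arctan2(M[1,1],M[0,1]))
print("t %.1f p %s yaw %.1f w %.4f f %.1f q6 %.2f tilt %.2f"%(o["time"],np.round(p,4),y,o["grip_width"],o["grip_force"],o["q"][5],np.degrees(np.arccos(-M[2,2]))))
for a in sys.argv[1:]:
    t=np.array(eval(a));d=M.T@(t-p)*100;print(np.round(d,2),np.linalg.norm(d)/4.1);p=t
E
python3 go.py .525,.001,.165 .525,.001,.075
```

```text
t 0.8 p [ 0.2386 -0.5772  0.236 ] yaw -21.8 w 0.0655 f 0.0 q6 -0.98 tilt 0.07
[64.32  5.08  7.16] 15.832845314653527
[-0.01  0.01  9.  ] 2.195121951219513
```

Call:
move_arm([
  {"hand": 6.5,"travel": [3.78,0.3,0.42],"twist": [0,0,0]},
  {"hand": 6.5,"travel": [3.78,0.3,0.42],"twist": [0,0,0]},
  {"hand": 6.5,"travel": [3.78,0.3,0.42],"twist": [0,0,0]},
  {"hand": 6.5,"travel": [3.78,0.3,0.42],"twist": [0,0,0]},
  {"hand": 6.5,"travel": [3.78,0.3,0.42],"twist": [0,0,0]},
])

```text
time: 1.18
position: [0.3236, -0.4062, 0.2152]
tool_rot: [0.83, 0.558, 0.0, -0.0]
ft_force: [0.2, 0.0, 0.5]
grip_width: 0.0648
grip_force: 0.0
```

Call:
move_arm([
  {"hand": 6.5,"travel": [3.78,0.3,0.42],"twist": [0,0,0]},
  {"hand": 6.5,"travel": [3.78,0.3,0.42],"twist": [0,0,0]},
  {"hand": 6.5,"travel": [3.78,0.3,0.42],"twist": [0,0,0]},
  {"hand": 6.5,"travel": [3.78,0.3,0.42],"twist": [0,0,0]},
  {"hand": 6.5,"travel": [3.78,0.3,0.42],"twist": [0,0,0]},
])

```text
time: 1.6
position: [0.4082, -0.2365, 0.1944]
tool_rot: [0.83, 0.558, 0.0, -0.0]
ft_force: [0.0, -0.6, 0.2]
grip_width: 0.0647
grip_force: 0.0
```

Call:
move_arm([
  {"hand": 6.5,"travel": [3.78,0.3,0.42],"twist": [0,0,0]},
  {"hand": 6.5,"travel": [3.78,0.3,0.42],"twist": [0,0,0]},
  {"hand": 6.5,"travel": [3.78,0.3,0.42],"twist": [0,0,0]},
  {"hand": 6.5,"travel": [3.78,0.3,0.42],"twist": [0,0,0]},
  {"hand": 6.5,"travel": [3.78,0.3,0.42],"twist": [0,0,0]},
])

```text
time: 2.02
position: [0.4929, -0.0667, 0.1733]
tool_rot: [0.83, 0.558, -0.0, -0.0]
ft_force: [0.4, -0.4, 0.0]
grip_width: 0.0651
grip_force: 0.0
```

Call:
move_arm([
  {"hand": 6.5,"travel": [3.78,0.3,0.42],"twist": [0,0,0]},
  {"hand": 6.5,"travel": [3.78,0.3,0.42],"twist": [0,0,0]},
  {"hand": 6.5,"travel": [0,0,0],"twist": [0,0,0]},
  {"hand": 6.5,"travel": [0,0,0],"twist": [0,0,0]},
])

```text
time: 2.35
position: [0.5264, 0.0013, 0.1647]
tool_rot: [0.828, 0.56, -0.0, -0.0]
ft_force: [0.2, -0.4, -0.1]
grip_width: 0.0648
grip_force: 0.0
```

```bash
python3 go.py .525,.001,.075; python3 - <<'E'
from rig import robot
import cv2,numpy as np
a=robot.camera("scene")["frame"];b=robot.camera("top")["frame"]
f=lambda c:cv2.resize(c,(384,384),interpolation=cv2.INTER_CUBIC)
cv2.imwrite("pics/c1.png",np.hstack([f(a[120:248,175:303]),f(b[140:268,200:328])])[:,:,::-1])
E
```

```text
t 2.4 p [0.5264 0.0013 0.1647] yaw -21.8 w 0.0648 f 0.0 q6 0.17 tilt 0.04
[-0.08 -0.12  8.97] 2.187969426117338
```

View pics/c1.png

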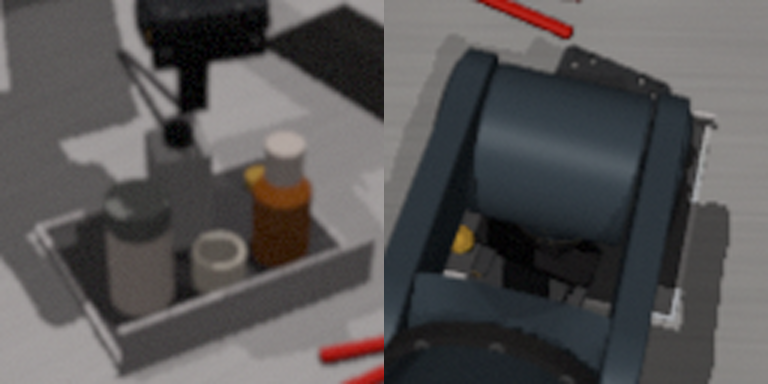

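The gripper hangs right above the can cap at (178,130) in the scene crop, with clear room around it. The arm hides the top view. Going down.

Call:
move_arm([
  {"hand": 6.5,"travel": [-0.1,-0.1,3],"twist": [0,0,0]},
  {"hand": 6.5,"travel": [0,0,3],"twist": [0,0,0]},
  {"hand": 6.5,"travel": [0,0,3],"twist": [0,0,0]},
  {"hand": 6.5,"travel": [0,0,0],"twist": [0,0,0]},
])

```text
time: 2.78
position: [0.5209, -0.0023, 0.0709]
tool_rot: [0.83, 0.558, -0.004, -0.004]
ft_force: [-1.1, -0.7, 0.3]
grip_width: 0.0653
grip_force: 0.0
```

Call:
move_arm([
  {"hand": 3.8,"travel": [0,0,0],"twist": [0,0,0]},
  {"hand": 3.8,"travel": [0,0,0],"twist": [0,0,0]},
  {"hand": 3.8,"travel": [0,0,0],"twist": [0,0,0]},
  {"hand": 3.8,"travel": [0,0,0],"twist": [0,0,0]},
], force=20)

```text
time: 3.12
position: [0.526, -0.0017, 0.077]
tool_rot: [0.829, 0.559, 0.001, 0.001]
ft_force: [-1.5, 0.0, 1.0]
grip_width: 0.0459
grip_force: 0.6
```

```bash
python3 go.py .525,.001,.125 .382,.292,.125 .382,.292,.075
```

```text
t 3.1 p [ 0.526  -0.0017  0.077 ] yaw -22.0 w 0.0459 f 0.6 q6 0.17 tilt 0.19
[ 0.22 -0.17 -4.8 ] 1.172054264403426
[ 21.63 -24.16  -0.07] 7.908233346951734
[-0.   -0.02  5.  ] 1.2195121951219519
```

Call:
move_arm([
  {"hand": 3.8,"travel": [0,0,0],"twist": [0,0,0]},
  {"hand": 3.8,"travel": [0,0,0],"twist": [0,0,0]},
  {"hand": 3.8,"travel": [0,0,0],"twist": [0,0,0]},
])

```text
time: 3.37
position: [0.5255, -0.0014, 0.0768]
tool_rot: [0.829, 0.56, 0.001, 0.001]
ft_force: [-1.8, -0.6, 5.9]
grip_width: 0.0442
grip_force: 19.8
```

```bash
python3 go.py .525,.001,.125 .382,.292,.125 .382,.292,.075
```

```text
t 3.4 p [ 0.5255 -0.0014  0.0768] yaw -21.9 w 0.0442 f 19.8 q6 0.17 tilt 0.15
[ 0.21 -0.13 -4.82] 1.1763636366320966
[ 21.65 -24.13  -0.06] 7.908233346951732
[-0.   -0.01  5.  ] 1.2195121951219514
```

Call:
move_arm([
  {"hand": 3.8,"travel": [0,0,-1.5],"twist": [0,0,0]},
  {"hand": 3.8,"travel": [0,0,-3.5],"twist": [0,0,0]},
  {"hand": 3.8,"travel": [2.4,-2.68,0],"twist": [0,0,0]},
  {"hand": 3.8,"travel": [2.4,-2.68,0],"twist": [0,0,0]},
  {"hand": 3.8,"travel": [2.4,-2.68,0],"twist": [0,0,0]},
])

```text
time: 3.78
position: [0.4773, 0.0962, 0.1263]
tool_rot: [0.829, 0.559, 0.001, 0.001]
ft_force: [0.1, 0.2, -2.2]
grip_width: 0.0439
grip_force: 19.9
```

Call:
move_arm([
  {"hand": 3.8,"travel": [2.4,-2.68,0],"twist": [0,0,0]},
  {"hand": 3.8,"travel": [2.4,-2.68,0],"twist": [0,0,0]},
  {"hand": 3.8,"travel": [2.4,-2.68,0],"twist": [0,0,0]},
  {"hand": 3.8,"travel": [2.4,-2.68,0],"twist": [0,0,0]},
  {"hand": 3.8,"travel": [2.4,-2.68,0],"twist": [0,0,0]},
])

```text
time: 4.2
position: [0.3969, 0.2585, 0.1256]
tool_rot: [0.829, 0.56, 0.0, 0.0]
ft_force: [1.0, 0.9, -2.3]
grip_width: 0.0442
grip_force: 19.9
```

Call:
move_arm([
  {"hand": 3.8,"travel": [2.4,-2.68,0],"twist": [0,0,0]},
  {"hand": 3.8,"travel": [0,0,2],"twist": [0,0,0]},
  {"hand": 3.8,"travel": [0,0,1.5],"twist": [0,0,0]},
  {"hand": 3.8,"travel": [0,0,0],"twist": [0,0,0]},
  {"hand": 3.8,"travel": [0,0,0],"twist": [0,0,0]},
])

```text
time: 4.62
position: [0.3813, 0.2893, 0.09]
tool_rot: [0.829, 0.56, -0.001, -0.0]
ft_force: [-0.8, 0.5, -1.6]
grip_width: 0.0437
grip_force: 19.9
```

```bash
python3 go.py .382,.292,.0765
```

```text
t 4.6 p [0.3813 0.2893 0.09  ] yaw -21.9 w 0.0437 f 19.9 q6 0.80 tilt 0.09
[ 0.28 -0.03  1.35] 0.3360659613522405
```

Call:
move_arm([
  {"hand": 3.8,"travel": [0.2,0,0.8],"twist": [0,0,0]},
  {"hand": 3.8,"travel": [0,0,0.5],"twist": [0,0,0]},
  {"hand": 3.8,"travel": [0,0,0],"twist": [0,0,0]},
  {"hand": 6.2,"travel": [0,0,0],"twist": [0,0,0]},
  {"hand": 6.2,"travel": [0,0,0],"twist": [0,0,0]},
])

```text
time: 5.03
position: [0.3831, 0.291, 0.0775]
tool_rot: [0.829, 0.559, 0.0, 0.0]
ft_force: [0.5, -0.4, 0.9]
grip_width: 0.0507
grip_force: 0.0
```

Call:
move_arm([
  {"hand": 6.2,"travel": [0,0,0],"twist": [0,0,0]},
  {"hand": 6.2,"travel": [0,0,0],"twist": [0,0,0]},
  {"hand": 6.2,"travel": [0,0,-2.5],"twist": [0,0,0]},
  {"hand": 6.5,"travel": [0,0,-3],"twist": [0,0,0]},
  {"hand": 6.5,"travel": [0,0,-3],"twist": [0,0,0]},
])

```text
time: 5.45
position: [0.3821, 0.2908, 0.1628]
tool_rot: [0.829, 0.559, -0.001, -0.0]
ft_force: [0.5, 0.5, -0.1]
grip_width: 0.0642
grip_force: 0.0
```

```bash
python3 go.py .567,-.065,.165 .567,-.065,.076
```

```text
t 5.5 p [0.3821 0.2908 0.1628] yaw -22.0 w 0.0642 f 0.0 q6 0.80 tilt 0.12
[-26.08  30.45  -0.23] 9.780307104681539
[0.01 0.01 8.9 ] 2.170731707317074
```

Call:
move_arm([
  {"hand": 7,"travel": [-2.61,3.04,0],"twist": [0,0,0]},
  {"hand": 7,"travel": [-2.61,3.04,0],"twist": [0,0,0]},
  {"hand": 7,"travel": [-2.61,3.04,0],"twist": [0,0,0]},
  {"hand": 7,"travel": [-2.61,3.04,0],"twist": [0,0,0]},
  {"hand": 7,"travel": [-2.61,3.04,0],"twist": [0,0,0]},
])

```text
time: 5.87
position: [0.4755, 0.1117, 0.1627]
tool_rot: [0.829, 0.56, 0.0, 0.0]
ft_force: [0.4, 0.8, 0.9]
grip_width: 0.0698
grip_force: 0.0
```

Call:
move_arm([
  {"hand": 7,"travel": [-2.61,3.04,0],"twist": [0,0,0]},
  {"hand": 7,"travel": [-2.61,3.04,0],"twist": [0,0,0]},
  {"hand": 7,"travel": [-2.61,3.04,0],"twist": [0,0,0]},
  {"hand": 7,"travel": [-2.61,3.04,0],"twist": [0,0,0]},
  {"hand": 7,"travel": [-2.61,3.05,0],"twist": [0,0,0]},
])

```text
time: 6.28
position: [0.5676, -0.0666, 0.1625]
tool_rot: [0.829, 0.559, 0.0, 0.0]
ft_force: [-0.1, 1.0, 0.1]
grip_width: 0.07
grip_force: 0.0
```

Call:
move_arm([
  {"hand": 7,"travel": [0,0,0],"twist": [0,0,0]},
  {"hand": 7,"travel": [0,0,0],"twist": [0,0,0]},
])

```text
time: 6.45
position: [0.5683, -0.0671, 0.1623]
tool_rot: [0.83, 0.558, 0.0, 0.001]
ft_force: [-1.1, 0.2, -0.1]
grip_width: 0.0703
grip_force: 0.0
```

```bash
python3 go.py .567,-.065,.076
```

```text
t 6.5 p [ 0.5683 -0.0671  0.1623] yaw -22.2 w 0.0703 f 0.0 q6 0.07 tilt 0.09
[ 0.14 -0.21  8.63] 2.1057104311924886
```

Call:
move_arm([
  {"hand": 7,"travel": [0.1,-0.2,3],"twist": [0,0,0]},
  {"hand": 7,"travel": [0,0,3],"twist": [0,0,0]},
  {"hand": 7,"travel": [0,0,2.6],"twist": [0,0,0]},
  {"hand": 7,"travel": [0,0,0],"twist": [0,0,0]},
  {"hand": 7,"travel": [0,0,0],"twist": [0,0,0]},
])

```text
time: 6.87
position: [0.5638, -0.0613, 0.0753]
tool_rot: [0.828, 0.56, -0.001, -0.002]
ft_force: [-0.0, 0.4, 1.6]
grip_width: 0.07
grip_force: 0.0
```

Call:
move_arm([
  {"hand": 4,"travel": [0,0,0],"twist": [0,0,0]},
  {"hand": 4,"travel": [0,0,0],"twist": [0,0,0]},
  {"hand": 4,"travel": [0,0,0],"twist": [0,0,0]},
  {"hand": 4,"travel": [0,0,0],"twist": [0,0,0]},
  {"hand": 4,"travel": [0,0,0],"twist": [0,0,0]},
])

```text
time: 7.28
position: [0.5664, -0.0631, 0.0774]
tool_rot: [0.829, 0.56, 0.001, 0.001]
ft_force: [-0.4, 0.8, 4.6]
grip_width: 0.0478
grip_force: 20.0
```

Call:
move_arm([
  {"hand": 4,"travel": [0,0,0],"twist": [0,0,0]},
  {"hand": 4,"travel": [0,0,0],"twist": [0,0,0]},
])

```text
time: 7.45
position: [0.5664, -0.0631, 0.0774]
tool_rot: [0.829, 0.559, 0.001, 0.001]
ft_force: [-0.7, 1.5, 6.7]
grip_width: 0.0471
grip_force: 20.1
```

```bash
python3 go.py .52,-.04,.13 .45,.15,.13 .467,.296,.13 .467,.296,.076
```

```text
t 7.5 p [ 0.5664 -0.0631  0.0774] yaw -22.0 w 0.0471 f 20.1 q6 0.08 tilt 0.12
[ 0.41 -5.16 -5.27] 1.8008972570625885
[ 15.   -13.6   -0.02] 4.938647983247948
[14.18 -3.88 -0.  ] 3.5850339982474537
[-0.   -0.01  5.4 ] 1.3170731707317076
```

Call:
move_arm([
  {"hand": 4,"travel": [0,0,-1.5],"twist": [0,0,0]},
  {"hand": 4,"travel": [0,0,-3.8],"twist": [0,0,0]},
  {"hand": 4,"travel": [0.2,-2.6,0],"twist": [0,0,0]},
  {"hand": 4,"travel": [0.2,-2.6,0],"twist": [0,0,0]},
  {"hand": 4,"travel": [3,-2.7,0],"twist": [0,0,0]},
])

```text
time: 7.87
position: [0.504, -0.0045, 0.1297]
tool_rot: [0.83, 0.558, -0.0, 0.001]
ft_force: [0.1, 0.4, -1.7]
grip_width: 0.0473
grip_force: 20.0
```

Call:
move_arm([
  {"hand": 4,"travel": [3,-2.7,0],"twist": [0,0,0]},
  {"hand": 4,"travel": [3,-2.7,0],"twist": [0,0,0]},
  {"hand": 4,"travel": [3,-2.7,0],"twist": [0,0,0]},
  {"hand": 4,"travel": [3,-2.7,0],"twist": [0,0,0]},
  {"hand": 4,"travel": [3.55,-1,0],"twist": [0,0,0]},
])

```text
time: 8.28
position: [0.4479, 0.1876, 0.1286]
tool_rot: [0.829, 0.56, -0.004, -0.002]
ft_force: [0.3, -0.8, -2.1]
grip_width: 0.0475
grip_force: 20.0
```

Call:
move_arm([
  {"hand": 4,"travel": [3.55,-1,0],"twist": [0,0,0]},
  {"hand": 4,"travel": [3.55,-1,0],"twist": [0,0,0]},
  {"hand": 4,"travel": [3.55,-1,0],"twist": [0,0,0]},
  {"hand": 4,"travel": [0,0,0],"twist": [0,0,0]},
  {"hand": 4,"travel": [0,0,0],"twist": [0,0,0]},
])

```text
time: 8.7
position: [0.4655, 0.2982, 0.129]
tool_rot: [0.828, 0.561, 0.0, 0.0]
ft_force: [-0.6, -0.8, -1.1]
grip_width: 0.0478
grip_force: 20.0
```

```bash
python3 go.py .467,.296,.0765
```

```text
t 8.7 p [0.4655 0.2982 0.129 ] yaw -21.7 w 0.0478 f 20.0 q6 0.75 tilt 0.02
[-0.15  0.22  5.25] 1.2811332135817661
```

Call:
move_arm([
  {"hand": 4,"travel": [-0.1,0.2,2.5],"twist": [0,0,0]},
  {"hand": 4,"travel": [0,0,1.9],"twist": [0,0,0]},
  {"hand": 4,"travel": [0,0,0.8],"twist": [0,0,0]},
  {"hand": 4,"travel": [0,0,0],"twist": [0,0,0]},
  {"hand": 6.3,"travel": [0,0,0],"twist": [0,0,0]},
])

```text
time: 9.12
position: [0.4671, 0.2936, 0.077]
tool_rot: [0.829, 0.559, -0.001, -0.0]
ft_force: [0.4, 0.6, 0.2]
grip_width: 0.0499
grip_force: 0.0
```

Call:
move_arm([
  {"hand": 6.3,"travel": [0,0,0],"twist": [0,0,0]},
  {"hand": 6.3,"travel": [0,0,0],"twist": [0,0,0]},
  {"hand": 6.3,"travel": [0,0,0],"twist": [0,0,0]},
  {"hand": 6.3,"travel": [0,0,-3],"twist": [0,0,0]},
  {"hand": 6,"travel": [0,0,-3],"twist": [0,0,0]},
])

```text
time: 9.53
position: [0.4659, 0.2941, 0.1365]
tool_rot: [0.829, 0.559, -0.002, -0.001]
ft_force: [0.8, 0.3, 0.2]
grip_width: 0.0615
grip_force: 0.0
```

Call:
move_arm([
  {"hand": 6,"travel": [0,0,-3],"twist": [0,0,0]},
  {"hand": 5.5,"travel": [0,0,-1.5],"twist": [0,0,0]},
])

```text
time: 9.7
position: [0.4689, 0.2955, 0.1859]
tool_rot: [0.829, 0.56, 0.003, 0.001]
ft_force: [0.4, -0.5, -0.3]
grip_width: 0.0584
grip_force: 0.0
```

```bash
python3 go.py .590,.0503,.18 .590,.0503,.096
```

```text
t 9.7 p [0.4689 0.2955 0.1859] yaw -21.9 w 0.0584 f 0.0 q6 0.74 tilt 0.34
[-18.22  20.39   0.61] 6.671035402019847
[-0.03 -0.04  8.4 ] 2.048780487804878
```

Call:
move_arm([
  {"hand": 5.5,"travel": [-2.6,2.91,0.1],"twist": [0,0,0]},
  {"hand": 5.5,"travel": [-2.6,2.91,0.1],"twist": [0,0,0]},
  {"hand": 5.5,"travel": [-2.6,2.91,0.1],"twist": [0,0,0]},
  {"hand": 5.5,"travel": [-2.6,2.91,0.1],"twist": [0,0,0]},
  {"hand": 5.5,"travel": [-2.6,2.91,0.1],"twist": [0,0,0]},
])

```text
time: 10.12
position: [0.5542, 0.1183, 0.1778]
tool_rot: [0.829, 0.56, 0.0, 0.0]
ft_force: [0.8, 0.9, -0.2]
grip_width: 0.055
grip_force: 0.0
```

Call:
move_arm([
  {"hand": 5.5,"travel": [-2.6,2.91,0],"twist": [0,0,0]},
  {"hand": 5.5,"travel": [-2.6,2.91,0],"twist": [0,0,0]},
  {"hand": 5.5,"travel": [0,0,0],"twist": [0,0,0]},
  {"hand": 5.5,"travel": [0,0,0],"twist": [0,0,0]},
  {"hand": 5.5,"travel": [0,0,0],"twist": [0,0,0]},
])

```text
time: 10.53
position: [0.5876, 0.0498, 0.1772]
tool_rot: [0.829, 0.559, -0.0, -0.0]
ft_force: [-0.7, -0.0, -0.5]
grip_width: 0.0551
grip_force: 0.0
```

```bash
python3 go.py .590,.0503,.096
```

```text
t 10.5 p [0.5876 0.0498 0.1772] yaw -22.0 w 0.0551 f 0.0 q6 0.28 tilt 0.06
[0.13 0.22 8.12] 1.9805847264847605
```

Call:
move_arm([
  {"hand": 5.5,"travel": [0.1,0.2,3],"twist": [0,0,0]},
  {"hand": 5.5,"travel": [0,0,3],"twist": [0,0,0]},
  {"hand": 5.5,"travel": [0,0,2.1],"twist": [0,0,0]},
  {"hand": 5.5,"travel": [0,0,0],"twist": [0,0,0]},
  {"hand": 5.5,"travel": [0,0,0],"twist": [0,0,0]},
])

```text
time: 10.95
position: [0.5888, 0.0516, 0.0954]
tool_rot: [0.828, 0.56, -0.001, -0.001]
ft_force: [-0.1, 0.7, -0.3]
grip_width: 0.0547
grip_force: 0.0
```

Call:
move_arm([
  {"hand": 2.3,"travel": [0,0,0],"twist": [0,0,0]},
  {"hand": 2.3,"travel": [0,0,0],"twist": [0,0,0]},
  {"hand": 2.3,"travel": [0,0,0],"twist": [0,0,0]},
  {"hand": 2.3,"travel": [0,0,0],"twist": [0,0,0]},
  {"hand": 2.3,"travel": [0,0,0],"twist": [0,0,0]},
])

```text
time: 11.37
position: [0.5908, 0.05, 0.0971]
tool_rot: [0.829, 0.56, 0.001, 0.0]
ft_force: [0.4, 0.4, 2.0]
grip_width: 0.0297
grip_force: 9.0
```

Call:
move_arm([
  {"hand": 2.3,"travel": [0,0,0],"twist": [0,0,0]},
  {"hand": 2.3,"travel": [0,0,0],"twist": [0,0,0]},
  {"hand": 2.3,"travel": [0,0,0],"twist": [0,0,0]},
])

```text
time: 11.62
position: [0.5908, 0.05, 0.0971]
tool_rot: [0.829, 0.559, 0.0, 0.0]
ft_force: [-1.0, -0.1, 5.9]
grip_width: 0.0293
grip_force: 20.0
```

```bash
python3 go.py .59,.0503,.14 .552,.300,.14 .552,.3,.096
```

```text
t 11.6 p [0.5908 0.05   0.0971] yaw -22.0 w 0.0293 f 20.0 q6 0.28 tilt 0.07
[-0.   -0.08 -4.29] 1.0468981287131296
[ 21.74 -12.86  -0.  ] 6.160363892154397
[-0.  -0.   4.4] 1.0731707317073174
```

Call:
move_arm([
  {"hand": 2.3,"travel": [0,0,-1.5],"twist": [0,0,0]},
  {"hand": 2.3,"travel": [0,0,-2.8],"twist": [0,0,0]},
  {"hand": 2.3,"travel": [3.1,-1.83,0],"twist": [0,0,0]},
  {"hand": 2.3,"travel": [3.1,-1.83,0],"twist": [0,0,0]},
  {"hand": 2.3,"travel": [3.1,-1.83,0],"twist": [0,0,0]},
])

```text
time: 12.03
position: [0.5741, 0.1571, 0.1392]
tool_rot: [0.83, 0.558, -0.0, -0.0]
ft_force: [-0.3, -0.2, -3.3]
grip_width: 0.0294
grip_force: 20.0
```

Call:
move_arm([
  {"hand": 2.3,"travel": [3.1,-1.83,0],"twist": [0,0,0]},
  {"hand": 2.3,"travel": [3.1,-1.83,0],"twist": [0,0,0]},
  {"hand": 2.3,"travel": [3.1,-1.83,0],"twist": [0,0,0]},
  {"hand": 2.3,"travel": [3.1,-1.83,0],"twist": [0,0,0]},
  {"hand": 2.3,"travel": [0,0,0],"twist": [0,0,0]},
])

```text
time: 12.45
position: [0.5507, 0.3056, 0.1385]
tool_rot: [0.827, 0.562, 0.001, -0.002]
ft_force: [0.6, -0.5, -1.9]
grip_width: 0.0297
grip_force: 20.0
```

Call:
move_arm([
  {"hand": 2.3,"travel": [0,0,0],"twist": [0,0,0]},
  {"hand": 2.3,"travel": [0,0,0],"twist": [0,0,0]},
])

```text
time: 12.62
position: [0.552, 0.2988, 0.1383]
tool_rot: [0.829, 0.56, -0.001, 0.0]
ft_force: [0.2, 0.2, -2.4]
grip_width: 0.0295
grip_force: 20.0
```

```bash
python3 go.py .552,.300,.0965
```

```text
t 12.6 p [0.552  0.2988 0.1383] yaw -21.9 w 0.0295 f 20.0 q6 0.70 tilt 0.11
[ 0.11 -0.04  4.18] 1.0208484885523996
```

Call:
move_arm([
  {"hand": 2.3,"travel": [0,0,2],"twist": [0,0,0]},
  {"hand": 2.3,"travel": [0,0,1.4],"twist": [0,0,0]},
  {"hand": 2.3,"travel": [0,0,0.8],"twist": [0,0,0]},
  {"hand": 2.3,"travel": [0,0,0],"twist": [0,0,0]},
  {"hand": 5.2,"travel": [0,0,0],"twist": [0,0,0]},
])

```text
time: 13.03
position: [0.5532, 0.2978, 0.097]
tool_rot: [0.829, 0.559, -0.0, 0.0]
ft_force: [0.3, 0.0, 0.0]
grip_width: 0.0316
grip_force: 0.0
```

Call:
move_arm([
  {"hand": 5.2,"travel": [0,0,0],"twist": [0,0,0]},
  {"hand": 5.2,"travel": [0,0,0],"twist": [0,0,0]},
  {"hand": 5.2,"travel": [0,0,0],"twist": [0,0,0]},
  {"hand": 5.2,"travel": [0,0,-3],"twist": [0,0,0]},
  {"hand": 5.5,"travel": [0,0,-4],"twist": [0,0,0]},
])

```text
time: 13.45
position: [0.55, 0.2981, 0.1644]
tool_rot: [0.829, 0.559, -0.004, -0.001]
ft_force: [0.6, 0.0, -0.3]
grip_width: 0.0529
grip_force: 0.0
```

```bash
python3 go.py .5885,-.0095,.11 .5885,-.0095,.025; python3 - <<'E'
from rig import robot
import cv2,numpy as np
a=robot.camera("scene")["frame"];b=robot.camera("top")["frame"]
f=lambda c,w,h:cv2.resize(c,(w,h),interpolation=cv2.INTER_CUBIC)
cv2.imwrite("pics/c2.png",np.hstack([f(a[70:262,170:362],384,384),f(b[130:322,100:300],400,384)])[:,:,::-1])
E
```

```text
t 13.4 p [0.55   0.2981 0.1644] yaw -22.0 w 0.0529 f 0.0 q6 0.70 tilt 0.52
[-27.06  15.11   5.49] 7.676425184891017
[0.05 0.06 8.5 ] 2.073170731707317
```

View pics/c2.png

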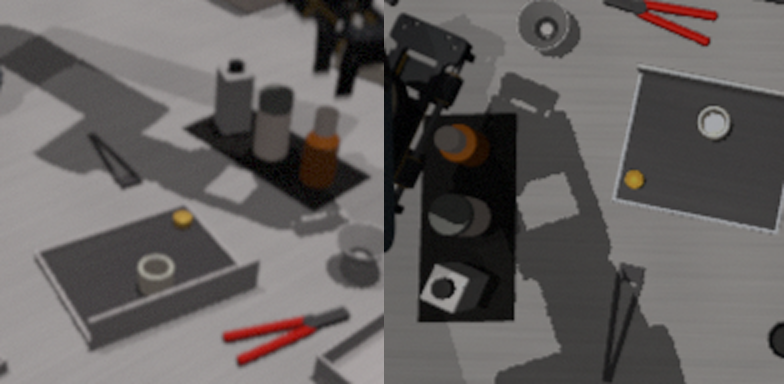

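All three stand upright on the mat (crop (458,143), (470,215), (445,287)). The crucible is unchanged at crop (713,123). The back plate is close to it, so I'll turn the tool to close along the plate.

Call:
move_arm([
  {"hand": 5.8,"travel": [0,0,0],"twist": [0,0,7]},
  {"hand": 5.8,"travel": [0,0,0],"twist": [0,0,7]},
  {"hand": 5.8,"travel": [0,0,0],"twist": [0,0,7]},
  {"hand": 5.8,"travel": [0,0,0],"twist": [0,0,7]},
  {"hand": 5.8,"travel": [0,0,0],"twist": [0,0,7]},
])

```text
time: 13.97
position: [0.5527, 0.2992, 0.1673]
tool_rot: [0.96, 0.282, 0.0, -0.0]
ft_force: [0.3, -0.4, -0.2]
grip_width: 0.058
grip_force: 0.0
```

Call:
move_arm([
  {"hand": 5.8,"travel": [0,0,0],"twist": [0,0,7]},
  {"hand": 5.8,"travel": [0,0,0],"twist": [0,0,7]},
  {"hand": 5.8,"travel": [0,0,0],"twist": [0,0,7]},
  {"hand": 5.8,"travel": [0,0,0],"twist": [0,0,0]},
  {"hand": 5.8,"travel": [0,0,0],"twist": [0,0,0]},
])

```text
time: 14.38
position: [0.5527, 0.2992, 0.1672]
tool_rot: [0.994, 0.107, 0.0, -0.0]
ft_force: [-0.2, -0.0, -0.1]
grip_width: 0.0579
grip_force: 0.0
```

```bash
python3 go.py .5885,-.0095,.11 .5885,-.0095,.025
```

```text
t 14.4 p [0.5527 0.2992 0.1672] yaw -77.8 w 0.0579 f 0.0 q6 1.68 tilt 0.01
[-3.04 30.93  5.72] 7.706897481153943
[-0.   0.   8.5] 2.073170731707317
```

Call:
move_arm([
  {"hand": 5.8,"travel": [-0.38,3.87,0],"twist": [0,0,0]},
  {"hand": 5.8,"travel": [-0.38,3.87,0],"twist": [0,0,0]},
  {"hand": 5.8,"travel": [-0.38,3.87,0.5],"twist": [0,0,0]},
  {"hand": 5.8,"travel": [-0.38,3.87,1],"twist": [0,0,0]},
  {"hand": 5.8,"travel": [-0.38,3.87,1],"twist": [0,0,0]},
])

```text
time: 14.8
position: [0.575, 0.1045, 0.1425]
tool_rot: [0.994, 0.107, 0.001, 0.0]
ft_force: [0.0, -0.2, -0.1]
grip_width: 0.0583
grip_force: 0.0
```

Call:
move_arm([
  {"hand": 5.8,"travel": [-0.38,3.87,1],"twist": [0,0,0]},
  {"hand": 5.8,"travel": [-0.38,3.87,1],"twist": [0,0,0]},
  {"hand": 5.8,"travel": [-0.38,3.87,1],"twist": [0,0,0]},
  {"hand": 5.8,"travel": [0,0,0],"twist": [0,0,0]},
  {"hand": 5.8,"travel": [0,0,0],"twist": [0,0,0]},
])

```text
time: 15.22
position: [0.5877, -0.0123, 0.1116]
tool_rot: [0.995, 0.104, -0.0, -0.0]
ft_force: [0.3, 0.6, 0.8]
grip_width: 0.0579
grip_force: 0.0
```

```bash
python3 go.py .5885,-.0095,.026
```

```text
t 15.2 p [ 0.5877 -0.0123  0.1116] yaw -78.1 w 0.0579 f 0.0 q6 1.15 tilt 0.04
[ 0.14 -0.25  8.56] 2.088074441617581
```

Call:
move_arm([
  {"hand": 5.8,"travel": [0.1,-0.2,3],"twist": [0,0,0]},
  {"hand": 5.8,"travel": [0,0,3],"twist": [0,0,0]},
  {"hand": 5.8,"travel": [0,0,1.7],"twist": [0,0,0]},
  {"hand": 5.8,"travel": [0,0,0.8],"twist": [0,0,0]},
  {"hand": 5.8,"travel": [0,0,0],"twist": [0,0,0]},
])

```text
time: 15.63
position: [0.5868, -0.0061, 0.0257]
tool_rot: [0.994, 0.106, -0.002, -0.001]
ft_force: [-0.8, 0.3, 0.3]
grip_width: 0.0581
grip_force: 0.0
```

Call:
move_arm([
  {"hand": 3.4,"travel": [0,0,0],"twist": [0,0,0]},
  {"hand": 3.4,"travel": [0,0,0],"twist": [0,0,0]},
  {"hand": 3.4,"travel": [0,0,0],"twist": [0,0,0]},
  {"hand": 3.4,"travel": [0,0,0],"twist": [0,0,0]},
  {"hand": 3.4,"travel": [0,0,0],"twist": [0,0,0]},
], force=12)

```text
time: 16.05
position: [0.5892, -0.0079, 0.0285]
tool_rot: [0.994, 0.105, 0.001, 0.0]
ft_force: [-0.9, 0.7, 3.7]
grip_width: 0.0394
grip_force: 12.0
```

Call:
move_arm([
  {"hand": 3.4,"travel": [0,0,0],"twist": [0,0,0]},
  {"hand": 3.4,"travel": [0,0,0],"twist": [0,0,0]},
])

```text
time: 16.22
position: [0.5892, -0.0079, 0.0285]
tool_rot: [0.994, 0.105, 0.001, 0.0]
ft_force: [-0.3, 1.6, 5.6]
grip_width: 0.0398
grip_force: 12.0
```

```bash
python3 go.py .5885,-.0095,.126 .478,-.304,.126 .478,-.304,.051
```

```text
t 16.2 p [ 0.5892 -0.0079  0.0285] yaw -78.0 w 0.0398 f 12.0 q6 1.16 tilt 0.16
[-0.08  0.15 -9.75] 2.3773741822404593
[-1.695e+01  2.650e+01 -2.000e-02] 7.671904598375003
[-0.02 -0.01  7.5 ] 1.8292682926829273
```

Call:
move_arm([
  {"hand": 3.4,"travel": [0,0,-1.5],"twist": [0,0,0]},
  {"hand": 3.4,"travel": [0,0,-3.5],"twist": [0,0,0]},
  {"hand": 3.4,"travel": [0,0,-2],"twist": [0,0,0]},
  {"hand": 3.4,"travel": [-2.12,3.32,0],"twist": [0,0,0]},
  {"hand": 3.4,"travel": [-2.12,3.32,0],"twist": [0,0,0]},
])

```text
time: 16.63
position: [0.562, -0.0811, 0.0991]
tool_rot: [0.994, 0.107, 0.002, 0.001]
ft_force: [-1.3, -1.9, -0.6]
grip_width: 0.0398
grip_force: 12.0
```

Call:
move_arm([
  {"hand": 3.4,"travel": [-2.12,3.32,0],"twist": [0,0,0]},
  {"hand": 3.4,"travel": [-2.12,3.32,0],"twist": [0,0,0]},
  {"hand": 3.4,"travel": [-2.12,3.32,0],"twist": [0,0,0]},
  {"hand": 3.4,"travel": [-2.12,3.32,0],"twist": [0,0,0]},
  {"hand": 3.4,"travel": [-2.12,3.32,0],"twist": [0,0,0]},
])

```text
time: 17.05
position: [0.4904, -0.2676, 0.0973]
tool_rot: [0.994, 0.105, -0.0, -0.0]
ft_force: [0.3, 0.2, 0.1]
grip_width: 0.0396
grip_force: 12.0
```

Call:
move_arm([
  {"hand": 3.4,"travel": [-2.12,3.32,0],"twist": [0,0,0]},
  {"hand": 3.4,"travel": [0,0,0],"twist": [0,0,0]},
  {"hand": 3.4,"travel": [0,0,0],"twist": [0,0,0]},
  {"hand": 3.4,"travel": [0,0,0],"twist": [0,0,0]},
])

```text
time: 17.38
position: [0.4771, -0.3026, 0.097]
tool_rot: [0.995, 0.104, -0.0, -0.001]
ft_force: [-0.6, 0.5, -1.0]
grip_width: 0.0399
grip_force: 12.0
```

```bash
python3 go.py .478,-.304,.0535;  python3 - <<'E'
from rig import robot
import cv2,numpy as np
a=robot.camera("scene")["frame"]
cv2.imwrite("pics/c3.png",cv2.resize(a[150:300,20:190],(680,600),interpolation=cv2.INTER_CUBIC)[:,:,::-1])
E
```

```text
t 17.4 p [ 0.4771 -0.3026  0.097 ] yaw -78.0 w 0.0399 f 12.0 q6 0.60 tilt 0.08
[0.06 0.16 4.35] 1.0615800596905032
```

View pics/c3.png

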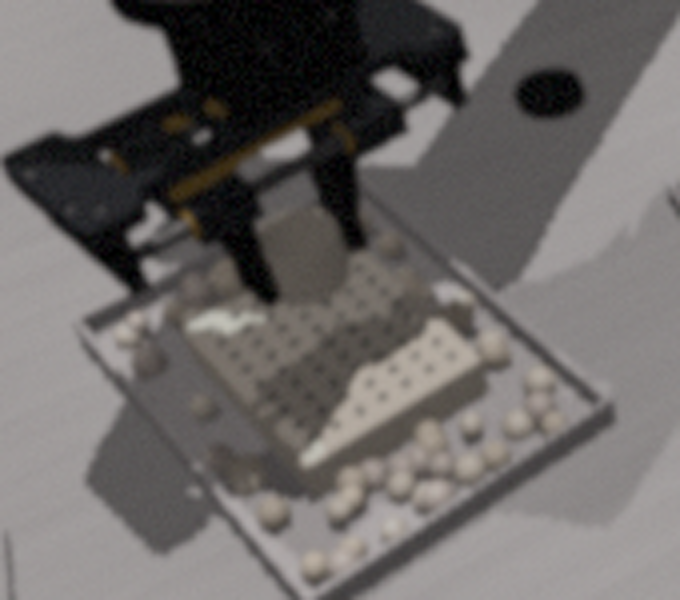

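The crucible is held upright above the board, at crop (305,260). Lowering it.

Call:
move_arm([
  {"hand": 3.4,"travel": [0,0.1,2],"twist": [0,0,0]},
  {"hand": 3.4,"travel": [0,0,1.5],"twist": [0,0,0]},
  {"hand": 3.4,"travel": [0,0,0.5],"twist": [0,0,0]},
  {"hand": 3.4,"travel": [0,0,0.3],"twist": [0,0,0]},
  {"hand": 3.4,"travel": [0,0,0],"twist": [0,0,0]},
])

```text
time: 17.85
position: [0.4781, -0.3023, 0.0541]
tool_rot: [0.994, 0.106, -0.0, -0.001]
ft_force: [0.4, -0.0, -1.0]
grip_width: 0.0397
grip_force: 12.0
```

Call:
move_arm([
  {"hand": 5.6,"travel": [0,0,0],"twist": [0,0,0]},
  {"hand": 5.6,"travel": [0,0,0],"twist": [0,0,0]},
  {"hand": 5.6,"travel": [0,0,0],"twist": [0,0,0]},
  {"hand": 5.6,"travel": [0,0,0],"twist": [0,0,0]},
  {"hand": 5.6,"travel": [0,0,-2],"twist": [0,0,0]},
])

```text
time: 18.27
position: [0.4762, -0.3025, 0.0718]
tool_rot: [0.994, 0.105, -0.002, -0.002]
ft_force: [-0.3, -0.2, -0.4]
grip_width: 0.0552
grip_force: 0.0
```

Call:
move_arm([
  {"hand": 5.6,"travel": [0,0,-4],"twist": [0,0,0]},
  {"hand": 5.6,"travel": [0,0,-4],"twist": [0,0,0]},
  {"hand": 5.6,"travel": [0,0,-2],"twist": [0,0,-7]},
  {"hand": 5.6,"travel": [0,0,0],"twist": [0,0,-7]},
  {"hand": 5.6,"travel": [0,0,0],"twist": [0,0,-7]},
])

```text
time: 18.68
position: [0.4789, -0.3049, 0.1768]
tool_rot: [0.958, 0.287, 0.001, 0.002]
ft_force: [-0.4, 0.1, 0.3]
grip_width: 0.056
grip_force: 0.0
```

Call:
move_arm([
  {"hand": 5.6,"travel": [0,0,0],"twist": [0,0,-7]},
  {"hand": 5.6,"travel": [0,0,0],"twist": [0,0,-7]},
  {"hand": 5.6,"travel": [0,0,0],"twist": [0,0,-7]},
  {"hand": 5.6,"travel": [0,0,0],"twist": [0,0,-7]},
  {"hand": 5.6,"travel": [0,0,0],"twist": [0,0,-7]},
])

```text
time: 19.1
position: [0.4779, -0.304, 0.1744]
tool_rot: [0.827, 0.562, 0.0, 0.0]
ft_force: [0.1, 0.4, 0.4]
grip_width: 0.0558
grip_force: 0.0
```

```bash
python3 go.py .552,.299,.18 .552,.299,.097;  python3 - <<'E'
from rig import robot
import cv2,numpy as np
a=robot.camera("scene")["frame"];b=robot.camera("top")["frame"]
f=lambda c:cv2.resize(c,(400,480),interpolation=cv2.INTER_CUBIC)
cv2.imwrite("pics/c4.png",np.hstack([f(a[185:305,55:155]),f(b[180:300,335:435])])[:,:,::-1])
E
```

```text
t 19.1 p [ 0.4779 -0.304   0.1744] yaw -21.6 w 0.0558 f 0.0 q6 -0.39 tilt 0.02
[ 58.79 -15.32  -0.57] 14.81827975697621
[ 0.  -0.   8.3] 2.024390243902439
```

View pics/c4.png

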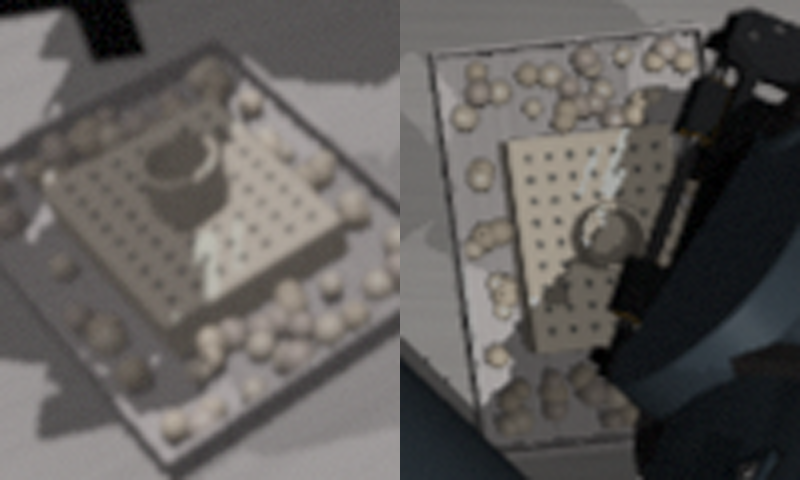

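The crucible stands upright on the board, with its rim at top crop (605,237) and scene crop (182,157). I'll compute how well it is centred.

```bash
python3 - <<'E'
from geo import *
np.set_printoptions(precision=4,suppress=True)
T=lambda x,y:(335+(x-400+.5)/4-.5,180+(y+.5)/4-.5)
S=lambda x,y:(55+(x+.5)/4-.5,185+(y+.5)/4-.5)
print("cru",onz("top",*T(605,237),.062),onz("scene",*S(182,157),.062))
m=np.array([onz("scene",*S(*p),.03) for p in [(45,175),(222,100),(345,213),(170,325)]]);print(m,m.mean(0))
print(np.array([onz("top",*T(*p),.03) for p in [(505,140),(537,352)]]))
E
```

```text
cru [ 0.4763 -0.2957] [ 0.4792 -0.3009]
[[ 0.4133 -0.3567]
 [ 0.415  -0.2604]
 [ 0.5339 -0.2446]
 [ 0.5493 -0.3431]] [ 0.4779 -0.3012]
[[ 0.535  -0.2454]
 [ 0.4081 -0.263 ]]
```

The crucible is within about 5 mm of the board centre, so that's fine. Now the bottle goes back.

Call:
move_arm([
  {"hand": 5.2,"travel": [3.92,-1.02,0],"twist": [0,0,0]},
  {"hand": 5.2,"travel": [3.92,-1.02,0],"twist": [0,0,0]},
  {"hand": 5.2,"travel": [3.92,-1.02,0],"twist": [0,0,0]},
  {"hand": 5.2,"travel": [3.92,-1.02,0],"twist": [0,0,0]},
  {"hand": 5.2,"travel": [3.92,-1.02,0],"twist": [0,0,0]},
])

```text
time: 19.62
position: [0.5038, -0.1015, 0.1743]
tool_rot: [0.83, 0.558, 0.0, 0.0]
ft_force: [0.2, -0.7, 0.0]
grip_width: 0.052
grip_force: 0.0
```

Call:
move_arm([
  {"hand": 5.2,"travel": [3.92,-1.02,0],"twist": [0,0,0]},
  {"hand": 5.2,"travel": [3.92,-1.02,0],"twist": [0,0,0]},
  {"hand": 5.2,"travel": [3.92,-1.02,0],"twist": [0,0,0]},
  {"hand": 5.2,"travel": [3.92,-1.02,0],"twist": [0,0,0]},
  {"hand": 5.2,"travel": [3.92,-1.02,0],"twist": [0,0,0]},
])

```text
time: 20.03
position: [0.5299, 0.0997, 0.1744]
tool_rot: [0.83, 0.558, 0.0, 0.0]
ft_force: [0.9, -0.1, -0.4]
grip_width: 0.0521
grip_force: 0.0
```

Call:
move_arm([
  {"hand": 5.2,"travel": [3.92,-1.02,0],"twist": [0,0,0]},
  {"hand": 5.2,"travel": [3.92,-1.02,0],"twist": [0,0,0]},
  {"hand": 5.2,"travel": [3.92,-1.02,0],"twist": [0,0,0]},
  {"hand": 5.2,"travel": [3.92,-1.02,0],"twist": [0,0,0]},
  {"hand": 5.2,"travel": [3.92,-1.02,0],"twist": [0,0,0]},
])

```text
time: 20.45
position: [0.5557, 0.3007, 0.1744]
tool_rot: [0.83, 0.558, 0.0, 0.0]
ft_force: [0.6, -1.0, 0.8]
grip_width: 0.052
grip_force: 0.0
```

Call:
move_arm([
  {"hand": 5.2,"travel": [0,0,0],"twist": [0,0,0.4]},
  {"hand": 5.2,"travel": [0,0,0],"twist": [0,0,0]},
  {"hand": 5.2,"travel": [0,0,0],"twist": [0,0,0]},
])

```text
time: 20.7
position: [0.5553, 0.2983, 0.1739]
tool_rot: [0.831, 0.556, -0.001, 0.0]
ft_force: [0.1, 0.3, -0.3]
grip_width: 0.0522
grip_force: 0.0
```

```bash
python3 go.py .552,.2985,.097
```

```text
t 20.7 p [0.5553 0.2983 0.1739] yaw -22.4 w 0.0522 f 0.0 q6 0.71 tilt 0.08
[-0.1  -0.31  7.69] 1.8766527693161024
```

Call:
move_arm([
  {"hand": 5.2,"travel": [-0.1,-0.3,3],"twist": [0,0,0]},
  {"hand": 5.2,"travel": [0,0,3],"twist": [0,0,0]},
  {"hand": 5.2,"travel": [0,0,1.7],"twist": [0,0,0]},
  {"hand": 5.2,"travel": [0,0,0],"twist": [0,0,0]},
  {"hand": 5.2,"travel": [0,0,0],"twist": [0,0,0]},
])

```text
time: 21.12
position: [0.5522, 0.2969, 0.0965]
tool_rot: [0.832, 0.555, -0.001, -0.0]
ft_force: [0.4, -0.4, 0.6]
grip_width: 0.0523
grip_force: 0.0
```

Call:
move_arm([
  {"hand": 2.3,"travel": [0,0,0],"twist": [0,0,0]},
  {"hand": 2.3,"travel": [0,0,0],"twist": [0,0,0]},
  {"hand": 2.3,"travel": [0,0,0],"twist": [0,0,0]},
  {"hand": 2.3,"travel": [0,0,0],"twist": [0,0,0]},
  {"hand": 2.3,"travel": [0,0,0],"twist": [0,0,0]},
], force=20)

```text
time: 21.53
position: [0.5534, 0.299, 0.0983]
tool_rot: [0.831, 0.557, 0.001, 0.0]
ft_force: [1.0, -0.5, 3.0]
grip_width: 0.0295
grip_force: 20.0
```

Call:
move_arm([
  {"hand": 2.3,"travel": [0,0,0],"twist": [0,0,0]},
  {"hand": 2.3,"travel": [0,0,0],"twist": [0,0,0]},
  {"hand": 2.3,"travel": [0,0,0],"twist": [0,0,0]},
])

```text
time: 21.78
position: [0.5533, 0.2991, 0.0983]
tool_rot: [0.831, 0.557, 0.001, 0.0]
ft_force: [0.5, -0.5, 5.7]
grip_width: 0.0295
grip_force: 20.0
```

```bash
python3 go.py .552,.2985,.1395 .5908,.05,.1395
```

```text
t 21.8 p [0.5533 0.2991 0.0983] yaw -22.3 w 0.0295 f 20.0 q6 0.71 tilt 0.11
[-0.1  -0.09 -4.12] 1.0058223042369376
[-21.51  13.03  -0.  ] 6.1344101189467315
```

Call:
move_arm([
  {"hand": 2.3,"travel": [0,0,-1.5],"twist": [0,0,0]},
  {"hand": 2.3,"travel": [0,0,-2.8],"twist": [0,0,0]},
  {"hand": 2.3,"travel": [-3.07,1.85,0],"twist": [0,0,0]},
  {"hand": 2.3,"travel": [-3.07,1.85,0],"twist": [0,0,0]},
  {"hand": 2.3,"travel": [-3.07,1.85,0],"twist": [0,0,0]},
])

```text
time: 22.2
position: [0.5684, 0.1923, 0.1401]
tool_rot: [0.83, 0.558, -0.0, -0.0]
ft_force: [0.2, -0.7, -3.3]
grip_width: 0.0295
grip_force: 20.0
```

Call:
move_arm([
  {"hand": 2.3,"travel": [-3.07,1.85,0],"twist": [0,0,0]},
  {"hand": 2.3,"travel": [-3.07,1.85,0],"twist": [0,0,0]},
  {"hand": 2.3,"travel": [-3.07,1.85,0],"twist": [0,0,0]},
  {"hand": 2.3,"travel": [-3.07,1.85,0],"twist": [0,0,0]},
  {"hand": 2.3,"travel": [0,0,0],"twist": [0,0,0]},
])

```text
time: 22.62
position: [0.5923, 0.0443, 0.1396]
tool_rot: [0.832, 0.554, -0.0, 0.002]
ft_force: [1.4, 1.0, -2.2]
grip_width: 0.0292
grip_force: 20.0
```

Call:
move_arm([
  {"hand": 2.3,"travel": [0,0,0],"twist": [0,0,0]},
  {"hand": 2.3,"travel": [0,0,0],"twist": [0,0,0]},
  {"hand": 2.3,"travel": [0,0,0],"twist": [0,0,0]},
])

```text
time: 22.87
position: [0.5899, 0.052, 0.1396]
tool_rot: [0.83, 0.557, -0.001, -0.001]
ft_force: [0.1, -0.3, -2.0]
grip_width: 0.0294
grip_force: 20.0
```

```bash
python3 go.py .5908,.051,.0995
```

```text
t 22.9 p [0.5899 0.052  0.1396] yaw -22.3 w 0.0294 f 20.0 q6 0.29 tilt 0.10
[-0.06  0.13  4.01] 0.9790675009882145
```

Call:
move_arm([
  {"hand": 2.3,"travel": [0,0,2],"twist": [0,0,0]},
  {"hand": 2.3,"travel": [0,0.1,1.2],"twist": [0,0,0]},
  {"hand": 2.3,"travel": [0,0,0.8],"twist": [0,0,0]},
  {"hand": 2.3,"travel": [0,0,0],"twist": [0,0,0]},
  {"hand": 2.3,"travel": [0,0,0],"twist": [0,0,0]},
])

```text
time: 23.28
position: [0.5912, 0.0513, 0.0995]
tool_rot: [0.83, 0.557, -0.0, -0.0]
ft_force: [0.3, 0.4, -2.1]
grip_width: 0.0291
grip_force: 20.0
```

```bash
python3 go.py .5908,.051,.0995
```

```text
t 23.3 p [0.5912 0.0513 0.0995] yaw -22.3 w 0.0291 f 20.0 q6 0.29 tilt 0.08
[-0.05 -0.03  0.  ] 0.013334200832984786
```

Call:
move_arm([
  {"hand": 5.2,"travel": [0,0,0],"twist": [0,0,0]},
  {"hand": 5.2,"travel": [0,0,0],"twist": [0,0,0]},
  {"hand": 5.2,"travel": [0,0,0],"twist": [0,0,0]},
  {"hand": 5.2,"travel": [0,0,0],"twist": [0,0,0]},
  {"hand": 5.2,"travel": [0,0,-3],"twist": [0,0,0]},
])

```text
time: 23.7
position: [0.5879, 0.0506, 0.1259]
tool_rot: [0.831, 0.557, -0.004, -0.004]
ft_force: [-1.2, -0.7, -0.3]
grip_width: 0.0501
grip_force: 0.0
```

Call:
move_arm([
  {"hand": 6.2,"travel": [0,0,-4],"twist": [0,0,0]},
  {"hand": 6.2,"travel": [0,0,0],"twist": [0,0,0]},
])

```text
time: 23.87
position: [0.5964, 0.0502, 0.177]
tool_rot: [0.831, 0.557, 0.005, 0.004]
ft_force: [1.7, -0.3, 0.7]
grip_width: 0.0578
grip_force: 0.0
```

```bash
python3 go.py .467,.2945,.166 .467,.2945,.076
```

```text
t 23.9 p [0.5964 0.0502 0.177 ] yaw -22.4 w 0.0578 f 0.0 q6 0.29 tilt 0.79
[ 17.67 -21.27   0.89] 6.7493764494565465
[-0.04 -0.12  9.  ] 2.1951219512195133
```

Call:
move_arm([
  {"hand": 6.5,"travel": [2.54,-2.96,0],"twist": [0,0,0]},
  {"hand": 6.5,"travel": [2.54,-2.96,0],"twist": [0,0,0]},
  {"hand": 6.5,"travel": [2.54,-2.96,0],"twist": [0,0,0]},
  {"hand": 6.5,"travel": [2.54,-2.96,0],"twist": [0,0,0]},
  {"hand": 6.5,"travel": [2.54,-2.96,0],"twist": [0,0,0]},
])

```text
time: 24.28
position: [0.5025, 0.2255, 0.1707]
tool_rot: [0.831, 0.556, 0.001, 0.0]
ft_force: [0.5, 0.4, -0.5]
grip_width: 0.0649
grip_force: 0.0
```

Call:
move_arm([
  {"hand": 6.5,"travel": [2.54,-2.96,0],"twist": [0,0,0]},
  {"hand": 6.5,"travel": [2.54,-2.96,0],"twist": [0,0,0]},
  {"hand": 6.5,"travel": [0,0,0],"twist": [0,0,0]},
  {"hand": 6.5,"travel": [0,0,0],"twist": [0,0,0]},
  {"hand": 6.5,"travel": [0,0,0],"twist": [0,0,0]},
])

```text
time: 24.7
position: [0.468, 0.2938, 0.1705]
tool_rot: [0.83, 0.557, 0.001, 0.0]
ft_force: [-0.3, -0.4, -1.0]
grip_width: 0.0649
grip_force: 0.0
```

```bash
python3 go.py .467,.2945,.077
```

```text
t 24.7 p [0.468  0.2938 0.1705] yaw -22.3 w 0.0649 f 0.0 q6 0.75 tilt 0.07
[ 0.03 -0.13  9.35] 2.2796405917108595
```

Call:
move_arm([
  {"hand": 6.3,"travel": [0,-0.1,3.3],"twist": [0,0,0]},
  {"hand": 6.3,"travel": [0,0,3.5],"twist": [0,0,0]},
  {"hand": 6.3,"travel": [0,0,2.5],"twist": [0,0,0]},
  {"hand": 6.3,"travel": [0,0,0],"twist": [0,0,0]},
  {"hand": 6.3,"travel": [0,0,0],"twist": [0,0,0]},
])

```text
time: 25.12
position: [0.467, 0.2924, 0.0762]
tool_rot: [0.831, 0.556, -0.001, -0.0]
ft_force: [-0.1, 0.3, -0.3]
grip_width: 0.0631
grip_force: 0.0
```

Call:
move_arm([
  {"hand": 4,"travel": [0,0,0],"twist": [0,0,0]},
  {"hand": 4,"travel": [0,0,0],"twist": [0,0,0]},
  {"hand": 4,"travel": [0,0,0],"twist": [0,0,0]},
  {"hand": 4,"travel": [0,0,0],"twist": [0,0,0]},
  {"hand": 4,"travel": [0,0,0],"twist": [0,0,0]},
])

```text
time: 25.53
position: [0.4678, 0.2945, 0.0788]
tool_rot: [0.831, 0.557, 0.002, 0.0]
ft_force: [-0.5, -0.3, 7.2]
grip_width: 0.0477
grip_force: 20.0
```

Call:
move_arm([
  {"hand": 4,"travel": [0,0,0],"twist": [0,0,0]},
  {"hand": 4,"travel": [0,0,0],"twist": [0,0,0]},
])

```text
time: 25.7
position: [0.4678, 0.2945, 0.0788]
tool_rot: [0.831, 0.557, 0.002, 0.001]
ft_force: [-0.1, -0.7, 7.6]
grip_width: 0.0478
grip_force: 20.0
```

```bash
python3 go.py .467,.2945,.13 .45,.15,.13 .52,-.04,.13 .5664,-.0631,.13
```

```text
t 25.7 p [0.4678 0.2945 0.0788] yaw -22.3 w 0.0478 f 20.0 q6 0.75 tilt 0.20
[-0.02 -0.06 -5.12] 1.2490598299284446
[-14.01   3.92  -0.02] 3.548696671543936
[-1.492e+01  1.369e+01  1.000e-02] 4.938647983247949
[-0.37  5.17  0.01] 1.264198363187997
```

Call:
move_arm([
  {"hand": 4,"travel": [0,0,-1.5],"twist": [0,0,0]},
  {"hand": 4,"travel": [0,0,-3.7],"twist": [0,0,0]},
  {"hand": 4,"travel": [-3.5,0.97,0],"twist": [0,0,0]},
  {"hand": 4,"travel": [-3.5,0.97,0],"twist": [0,0,0]},
  {"hand": 4,"travel": [-3.5,0.97,0],"twist": [0,0,0]},
])

```text
time: 26.12
position: [0.4536, 0.1855, 0.1301]
tool_rot: [0.83, 0.558, 0.001, 0.001]
ft_force: [0.9, -0.6, -1.8]
grip_width: 0.0473
grip_force: 20.0
```

Call:
move_arm([
  {"hand": 4,"travel": [-3.5,0.97,0],"twist": [0,0,0]},
  {"hand": 4,"travel": [-2.99,2.72,0],"twist": [0,0,0]},
  {"hand": 4,"travel": [-2.99,2.72,0],"twist": [0,0,0]},
  {"hand": 4,"travel": [-2.99,2.72,0],"twist": [0,0,0]},
  {"hand": 4,"travel": [-2.99,2.72,0],"twist": [0,0,0]},
])

```text
time: 26.53
position: [0.5046, -0.0039, 0.1295]
tool_rot: [0.831, 0.557, 0.0, 0.0]
ft_force: [0.8, 0.1, -1.1]
grip_width: 0.0478
grip_force: 20.0
```

Call:
move_arm([
  {"hand": 4,"travel": [-2.99,2.72,0],"twist": [0,0,0]},
  {"hand": 4,"travel": [-0.2,2.6,0],"twist": [0,0,0]},
  {"hand": 4,"travel": [-0.2,2.6,0],"twist": [0,0,0]},
  {"hand": 4,"travel": [0,0,0],"twist": [0,0,0]},
  {"hand": 4,"travel": [0,0,0],"twist": [0,0,0]},
])

```text
time: 26.95
position: [0.5659, -0.0646, 0.1292]
tool_rot: [0.831, 0.556, 0.0, 0.0]
ft_force: [-1.2, -0.4, -2.3]
grip_width: 0.0476
grip_force: 20.0
```

Call:
move_arm([
  {"hand": 4,"travel": [0,0,0],"twist": [0,0,0]},
  {"hand": 4,"travel": [0,0,0],"twist": [0,0,0]},
])

```text
time: 27.12
position: [0.5632, -0.0625, 0.1288]
tool_rot: [0.83, 0.557, -0.001, -0.001]
ft_force: [-0.1, -0.1, -1.3]
grip_width: 0.0479
grip_force: 20.0
```

```bash
python3 go.py .5664,-.063,.08
```

```text
t 27.1 p [ 0.5632 -0.0625  0.1288] yaw -22.3 w 0.0479 f 20.0 q6 0.08 tilt 0.16
[0.07 0.33 4.88] 1.193155549082992
```

Call:
move_arm([
  {"hand": 4,"travel": [0,0.2,2.3],"twist": [0,0,0]},
  {"hand": 4,"travel": [0,0,1.8],"twist": [0,0,0]},
  {"hand": 4,"travel": [0,0,0.7],"twist": [0,0,0]},
  {"hand": 4,"travel": [0,0,0],"twist": [0,0,0]},
  {"hand": 4,"travel": [0,0,0],"twist": [0,0,0]},
])

```text
time: 27.53
position: [0.5661, -0.0636, 0.0812]
tool_rot: [0.831, 0.557, -0.0, -0.0]
ft_force: [0.1, 0.0, -1.6]
grip_width: 0.0481
grip_force: 20.0
```

Call:
move_arm([
  {"hand": 6.5,"travel": [0,0,0],"twist": [0,0,0]},
  {"hand": 6.5,"travel": [0,0,0],"twist": [0,0,0]},
  {"hand": 6.5,"travel": [0,0,0],"twist": [0,0,0]},
  {"hand": 6.5,"travel": [0,0,0],"twist": [0,0,0]},
  {"hand": 6.5,"travel": [0,0,-3],"twist": [0,0,0]},
])

```text
time: 27.95
position: [0.5633, -0.0635, 0.1072]
tool_rot: [0.831, 0.557, -0.003, -0.004]
ft_force: [-0.4, -0.2, -0.8]
grip_width: 0.0642
grip_force: 0.0
```

Call:
move_arm([
  {"hand": 6.5,"travel": [0,0,-3],"twist": [0,0,0]},
  {"hand": 6.5,"travel": [0,0,-3],"twist": [0,0,0]},
  {"hand": 6.5,"travel": [0,0,0],"twist": [0,0,0]},
])

```text
time: 28.2
position: [0.5706, -0.0654, 0.1771]
tool_rot: [0.831, 0.557, 0.004, 0.005]
ft_force: [1.4, -0.6, 0.9]
grip_width: 0.0651
grip_force: 0.0
```

```bash
python3 go.py .3825,.291,.166 .3825,.291,.077
```

```text
t 28.2 p [ 0.5706 -0.0654  0.1771] yaw -22.3 w 0.0651 f 0.0 q6 0.08 tilt 0.70
[ 25.81 -30.96   0.76] 9.833814392573183
[-0.01 -0.11  8.9 ] 2.1707317073170738
```

Call:
move_arm([
  {"hand": 6.2,"travel": [2.58,-3.04,0],"twist": [0,0,0]},
  {"hand": 6.2,"travel": [2.58,-3.04,0],"twist": [0,0,0]},
  {"hand": 6.2,"travel": [2.58,-3.04,0],"twist": [0,0,0]},
  {"hand": 6.2,"travel": [2.58,-3.04,0],"twist": [0,0,0]},
  {"hand": 6.2,"travel": [2.58,-3.04,0],"twist": [0,0,0]},
])

```text
time: 28.62
position: [0.474, 0.1139, 0.1711]
tool_rot: [0.831, 0.556, 0.0, -0.0]
ft_force: [-0.1, 1.2, 0.1]
grip_width: 0.062
grip_force: 0.0
```

Call:
move_arm([
  {"hand": 6.2,"travel": [2.58,-3.04,0],"twist": [0,0,0]},
  {"hand": 6.2,"travel": [2.58,-3.04,0],"twist": [0,0,0]},
  {"hand": 6.2,"travel": [2.58,-3.04,0],"twist": [0,0,0]},
  {"hand": 6.2,"travel": [2.58,-3.04,0],"twist": [0,0,0]},
  {"hand": 6.2,"travel": [2.58,-3.04,0],"twist": [0,0,0]},
])

```text
time: 29.03
position: [0.3825, 0.2913, 0.1711]
tool_rot: [0.831, 0.557, 0.0, 0.0]
ft_force: [0.6, 1.2, -0.0]
grip_width: 0.0623
grip_force: 0.0
```

Call:
move_arm([
  {"hand": 6.2,"travel": [0,0,0],"twist": [0,0,-0.4]},
  {"hand": 6.2,"travel": [0,0,0],"twist": [0,0,0]},
  {"hand": 6.2,"travel": [0,0,0],"twist": [0,0,0]},
])

```text
time: 29.28
position: [0.3837, 0.2898, 0.1711]
tool_rot: [0.828, 0.56, 0.0, 0.0]
ft_force: [0.1, -0.8, 0.4]
grip_width: 0.0621
grip_force: 0.0
```

```bash
python3 go.py .3825,.291,.0765
```

```text
t 29.3 p [0.3837 0.2898 0.1711] yaw -21.9 w 0.0621 f 0.0 q6 0.80 tilt 0.03
[ 0.06 -0.16  9.46] 2.307899937607071
```

Call:
move_arm([
  {"hand": 6.2,"travel": [0,0,3.3],"twist": [0,0,0]},
  {"hand": 6.2,"travel": [0,0,3.5],"twist": [0,0,0]},
  {"hand": 6.2,"travel": [0,0,2.6],"twist": [0,0,0]},
  {"hand": 6.2,"travel": [0,0,0],"twist": [0,0,0]},
  {"hand": 6.2,"travel": [0,0,0],"twist": [0,0,0]},
])

```text
time: 29.7
position: [0.3839, 0.2882, 0.0763]
tool_rot: [0.83, 0.558, -0.002, -0.0]
ft_force: [0.4, -0.6, 0.2]
grip_width: 0.0618
grip_force: 0.0
```

Call:
move_arm([
  {"hand": 3.8,"travel": [0,0,0],"twist": [0,0,0]},
  {"hand": 3.8,"travel": [0,0,0],"twist": [0,0,0]},
  {"hand": 3.8,"travel": [0,0,0],"twist": [0,0,0]},
  {"hand": 3.8,"travel": [0,0,0],"twist": [0,0,0]},
  {"hand": 3.8,"travel": [0,0,0],"twist": [0,0,0]},
])

```text
time: 30.12
position: [0.3841, 0.2902, 0.0785]
tool_rot: [0.829, 0.56, 0.001, 0.0]
ft_force: [-0.5, 0.1, 6.6]
grip_width: 0.044
grip_force: 19.7
```

Call:
move_arm([
  {"hand": 3.8,"travel": [0,0,0],"twist": [0,0,0]},
  {"hand": 3.8,"travel": [0,0,0],"twist": [0,0,0]},
])

```text
time: 30.28
position: [0.3841, 0.2902, 0.0785]
tool_rot: [0.829, 0.56, 0.001, 0.0]
ft_force: [-2.1, -1.0, 7.4]
grip_width: 0.0443
grip_force: 19.7
```

```bash
python3 go.py .3825,.291,.127 .5255,-.0014,.127
```

```text
t 30.3 p [0.3841 0.2902 0.0785] yaw -21.9 w 0.0443 f 19.7 q6 0.80 tilt 0.13
[ 0.02 -0.17 -4.85] 1.1842188365138264
[-21.79  24.18   0.  ] 7.938893633481678
```

Call:
move_arm([
  {"hand": 3.8,"travel": [0,0,-1.5],"twist": [0,0,0]},
  {"hand": 3.8,"travel": [0,0,-3.5],"twist": [0,0,0]},
  {"hand": 3.8,"travel": [-2.42,2.67,0],"twist": [0,0,0]},
  {"hand": 3.8,"travel": [-2.42,2.67,0],"twist": [0,0,0]},
  {"hand": 3.8,"travel": [-2.42,2.67,0],"twist": [0,0,0]},
])

```text
time: 30.7
position: [0.4314, 0.1922, 0.1282]
tool_rot: [0.828, 0.561, 0.001, 0.001]
ft_force: [0.5, -0.2, -1.4]
grip_width: 0.0442
grip_force: 19.8
```

Call:
move_arm([
  {"hand": 3.8,"travel": [-2.42,2.67,0],"twist": [0,0,0]},
  {"hand": 3.8,"travel": [-2.42,2.67,0],"twist": [0,0,0]},
  {"hand": 3.8,"travel": [-2.42,2.67,0],"twist": [0,0,0]},
  {"hand": 3.8,"travel": [-2.42,2.67,0],"twist": [0,0,0]},
  {"hand": 3.8,"travel": [-2.42,2.67,0],"twist": [0,0,0]},
])

```text
time: 31.12
position: [0.5097, 0.0288, 0.1273]
tool_rot: [0.829, 0.56, 0.0, 0.0]
ft_force: [-0.0, 0.2, -2.1]
grip_width: 0.044
grip_force: 19.8
```

Call:
move_arm([
  {"hand": 3.8,"travel": [-2.42,2.67,0],"twist": [0,0,0]},
  {"hand": 3.8,"travel": [0,0,0],"twist": [0,0,0]},
  {"hand": 3.8,"travel": [0,0,0],"twist": [0,0,0]},
  {"hand": 3.8,"travel": [0,0,0],"twist": [0,0,0]},
  {"hand": 3.8,"travel": [0,0,0],"twist": [0,0,0]},
])

```text
time: 31.53
position: [0.5238, -0.0008, 0.127]
tool_rot: [0.828, 0.56, -0.001, -0.001]
ft_force: [0.4, -0.0, -3.1]
grip_width: 0.0439
grip_force: 19.8
```

```bash
python3 go.py .5255,-.0014,.0798
```

```text
t 31.5 p [ 0.5238 -0.0008  0.127 ] yaw -21.9 w 0.0439 f 19.8 q6 0.17 tilt 0.12
[0.01 0.19 4.72] 1.1510459309812822
```

Call:
move_arm([
  {"hand": 3.8,"travel": [0,0.1,2.2],"twist": [0,0,0]},
  {"hand": 3.8,"travel": [0,0,1.7],"twist": [0,0,0]},
  {"hand": 3.8,"travel": [0,0,0.7],"twist": [0,0,0]},
  {"hand": 3.8,"travel": [0,0,0],"twist": [0,0,0]},
  {"hand": 3.8,"travel": [0,0,0],"twist": [0,0,0]},
])

```text
time: 31.95
position: [0.5257, -0.0014, 0.0812]
tool_rot: [0.828, 0.56, -0.0, -0.0]
ft_force: [-0.3, -0.4, -2.4]
grip_width: 0.044
grip_force: 19.9
```

Call:
move_arm([
  {"hand": 6.2,"travel": [0,0,0],"twist": [0,0,0]},
  {"hand": 6.2,"travel": [0,0,0],"twist": [0,0,0]},
  {"hand": 6.2,"travel": [0,0,0],"twist": [0,0,0]},
  {"hand": 6.2,"travel": [0,0,0],"twist": [0,0,0]},
  {"hand": 6.2,"travel": [0,0,-3],"twist": [0,0,0]},
])

```text
time: 32.37
position: [0.523, -0.0019, 0.1078]
tool_rot: [0.829, 0.559, -0.003, -0.003]
ft_force: [0.2, 0.2, 0.6]
grip_width: 0.0608
grip_force: 0.0
```

Call:
move_arm([
  {"hand": 6.2,"travel": [0,0,-4],"twist": [0,0,0]},
  {"hand": 6.2,"travel": [0,0,-4],"twist": [0,0,0]},
  {"hand": 6.2,"travel": [0,0,-4],"twist": [0,0,0]},
  {"hand": 6.2,"travel": [4,0,0],"twist": [0,0,0]},
  {"hand": 6.2,"travel": [4,0,0],"twist": [0,0,0]},
])

```text
time: 32.78
position: [0.5584, 0.0707, 0.2355]
tool_rot: [0.83, 0.557, 0.003, 0.003]
ft_force: [0.7, -1.0, -0.4]
grip_width: 0.0617
grip_force: 0.0
```

Call:
move_arm([
  {"hand": 6.2,"travel": [4,0,0],"twist": [0,0,0]},
  {"hand": 6.2,"travel": [4,0,0],"twist": [0,0,0]},
  {"hand": 6.2,"travel": [4,0,0],"twist": [0,0,0]},
  {"hand": 6.2,"travel": [4,0,0],"twist": [0,0,0]},
  {"hand": 6.2,"travel": [4,0,0],"twist": [0,0,0]},
])

```text
time: 33.2
position: [0.6311, 0.2592, 0.2316]
tool_rot: [0.829, 0.56, 0.0, 0.0]
ft_force: [0.1, -0.8, 0.6]
grip_width: 0.0619
grip_force: 0.0
```

Call:
move_arm([
  {"hand": 6.2,"travel": [0,-4,0],"twist": [0,0,0]},
  {"hand": 6.2,"travel": [0,-4,0],"twist": [0,0,0]},
  {"hand": 6.2,"travel": [0,0,0],"twist": [0,0,0]},
  {"hand": 6.2,"travel": [0,0,0],"twist": [0,0,0]},
  {"hand": 6.2,"travel": [0,0,0],"twist": [0,0,0]},
])

```text
time: 33.62
position: [0.5569, 0.2874, 0.2318]
tool_rot: [0.829, 0.56, 0.001, 0.0]
ft_force: [0.9, 0.0, -0.4]
grip_width: 0.0618
grip_force: 0.0
```

```bash
python3 go.py; python3 - <<'E'
from rig import robot
import cv2,numpy as np
a=robot.camera("scene")["frame"];b=robot.camera("top")["frame"]
cv2.imwrite("pics/top9.png",b[:,:,::-1])
f=lambda c:cv2.resize(c,(400,340),interpolation=cv2.INTER_CUBIC)
r=lambda t:cv2.resize(t[158:250,205:313],(400,340),interpolation=cv2.INTER_CUBIC)
t0=cv2.imread("pics/top0.png")[:,:,::-1]
cv2.imwrite("pics/c5.png",np.hstack([r(b),r(t0)])[:,:,::-1])
cv2.imwrite("pics/c6.png",np.hstack([f(a[150:290,40:310]),f(b[170:300,250:430])])[:,:,::-1])
E
```

```text
t 33.6 p [0.5569 0.2874 0.2318] yaw -21.9 w 0.0618 f 0.0 q6 0.68 tilt 0.11
```

View pics/c5.png

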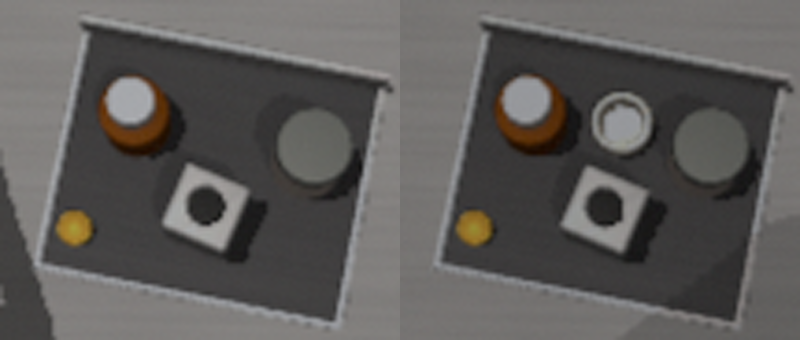

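View pics/c6.png

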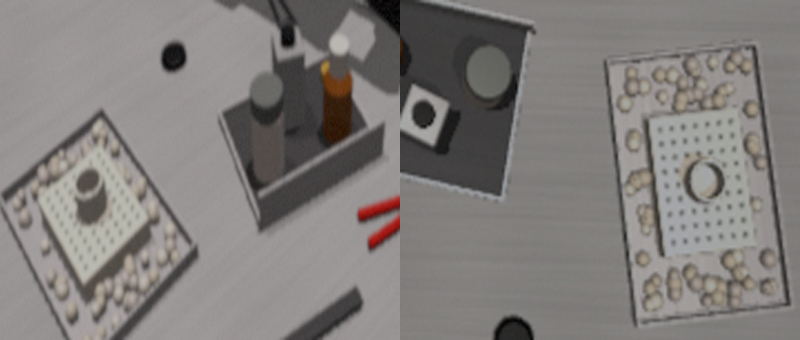

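The rack matches the starting picture to about 1 px: bottle (130,101) against (126,98), jar (315,145) against (311,146), can (206,204) against (205,206). The crucible stands upright on the board at (704,181) in the right-hand crop. I'll check its centring once, more closely.

```bash
python3 - <<'E'
from rig import robot
import cv2,numpy as np
a=robot.camera("scene")["frame"];b=robot.camera("top")["frame"]
f=lambda c:cv2.resize(c,(400,480),interpolation=cv2.INTER_CUBIC)
cv2.imwrite("pics/c7.png",np.hstack([f(a[192:282,67:142]),f(b[200:278,353:418])])[:,:,::-1])
E
```

```text
(no output)
```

View pics/c7.png

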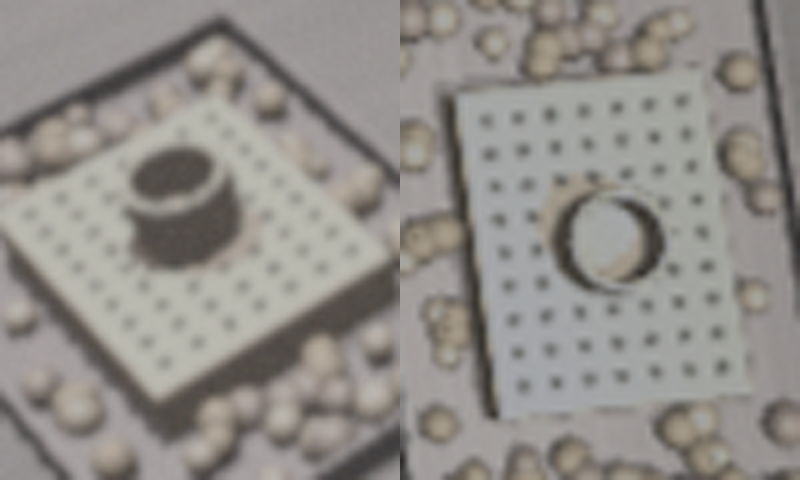

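The top crop has board corners (460,93), (703,72), (745,393), (497,418) and the rim at (608,240). In the scene crop the board is at about (2,220), (208,92), (390,258), (158,402) and the rim at (177,182).

```bash
python3 - <<'E'
from geo import *
T=lambda x,y:(353+(x-400+.5)*65/400-.5,200+(y+.5)*78/480-.5)
S=lambda x,y:(67+(x+.5)*75/400-.5,192+(y+.5)*90/480-.5)
for n,F,q,c in (("top",T,[(460,93),(703,72),(745,393),(497,418)],(608,240)),("scene",S,[(2,220),(208,92),(390,258),(158,402)],(177,182))):
    m=np.array([onz(n,*F(*p),.03) for p in q]).mean(0);k=onz(n,*F(*c),.062);print(n,m,k,(k-m)*1000)
E
```

```text
top [ 0.47726107 -0.30330304] [ 0.47705065 -0.29693526] [-0.21041861  6.36777424]
scene [ 0.48065404 -0.30527841] [ 0.48376484 -0.30347926] [3.1107978  1.79915058]
```

```bash
python3 -c "
from rig import robot
print(robot.hand_in())"
```

```text
the job is handed in; nothing more can be done
None
```

I handed the job in: the crucible stands upright about 2–6 mm from the board's centre, and the jar, can and bottle are back within about 3 mm of their starting spots; no verdict was returned at hand-in.

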